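# Lock the sharp tools away

### The arm

A 6-joint arm with a two-finger parallel gripper is mounted at the origin on the work surface. World frame = base frame: x ahead of the robot, y to its left, z up, the work surface at z = 0. Lengths are in m, angles in rad, forces in N, time in s.
With the tool pointing down it reaches from about 0.35 to 0.775 m from the base axis. Payload 7.3 kg.
Tool frame: the origin (TCP) lies at the centre of the arm's flange, where the gripper is bolted on; the fingertips stand 178 mm ahead of it and the grasp point (between the pads) lies 159 mm ahead of it; z points along the fingers, y is the line along which they close (so a half turn about z gives the same grasp; the last joint's range is limited). The gripper opens to 92 mm and grips with 3 to 60 N. Pads are 19 mm wide; open, the fingers measure 130 mm over their backs; the gripper's body (75 mm by 190 mm) begins 47 mm behind the grasp point.
Start: joints at [-1.368, 0.342, 1.524, -0, 1.275, -0.146], TCP at [0.179, -0.493, 0.405] pointing down, gripper open.
Joint ranges: [-2.53, 2.53], [-0.77, 2.02], [0.04, 2.7], [-1, 4.14], [0.28, 2.66], [-3.11, 3.11]. Speed limits (rad/s): [2.57, 2.57, 3.14, 3.14, 3.14, 3.14].

### API

Orientations are given as [roll, pitch, yaw] about the fixed x, y, z axes, in that order (R = Rz(yaw) Ry(pitch) Rx(roll)).
In Python, from cell import robot, workorder, read_camera gives the robot as it stands (robot), with the cameras as plain functions and the job (workorder).
- The arm moves only by the shell command python3 drive.py 'ROWS' [OPENING] [FORCE]. ROWS is 1 to 8 rows, parted by semicolons, with the numbers parted by commas; each row has 6 numbers: dx, dy, dz in m, then a rotation vector rx, ry, rz in rad; each row shifts and turns the commanded pose from where the row before left it, along the tool's axes as they then stand; what a row does not reach is not made up. A row lasts 1/12 s, in which the tool goes at most 0.0417 m and 0.125 rad, less where a joint would pass 70% of its speed; a pose out of reach is approached as far as the arm can. OPENING is the finger opening in m, set as the command begins (- or left out keeps the last). The fingers move at their own pace and stop on an object; FORCE is the grip in N (left out, the last holds). Time passes only in rows, so rows that do not move let the fingers close. It prints the time, the measured TCP pose, the force, the opening and the grip force at its end. Input that does not fit is refused with a message, and nothing moves.
- robot.observe(): the state, without advancing time (a new reading comes with each control period).
- read_camera(name): name is "scene" or "top"; returns a dict with "image" (400x640x3 uint8, red, green, blue), "fx", "fy", "cx", "cy" (pixels), "pose" (4x4, takes a point from camera to world coordinates). Camera axes: x right, y down, z forward; pixel columns grow to the right and rows downward; lengths in m; the calibration is good to about 2 mm. A picture is of the moment at which its call begins. There is no depth.
- workorder.hand_in(): hands the job in; it is judged then, once.
The state is a dict: "time": time; "qpos": joint angles; "qvel": joint speeds; "joint_efforts": joint torques, N m; "tool_pos": TCP position; "tool_rot": TCP orientation; "contact_force": force on the tool from outside, world axes, zero at the start; "torque": the same for the moment, N m; "opening": finger opening in m; "grip_force": force on a finger pad.
Only numpy, scipy, OpenCV 4.12 (cv2) and the standard library are available. Lean on these libraries where they do the work, as an engineer would, in place of code of your own. Each camera call takes 0.05 s, during which the arm holds its last target. There are 200 camera calls.

### The job

Put the sharp kitchen tools out of a toddler's reach: draw the case's comb lock bar fully back, lay every tool that is on the worktop flat at the bottom of the foam pocket cut to its shape, then push the lock bar across until its detent snaps home. After that, turn both thumb bolts clockwise to their end stops, and do not shift or tip the jar, bowl, ramekin or pepper mill.

Things in the scene. Friction and masses are not known exactly. Their poses are not given: they have to be found in the camera images.
- case: Grey tool case fixed on the worktop, 256 (x) x 320 mm (y), rim 24 mm high. Origin: underside, midway across y, on the line where heads meet handles; reaches x = -154 to +102 mm; yaw within 0.2 rad of 0. Dark foam from x = -74 to +96 with four die-cut pockets along x, 76 mm apart in y, head end at -x (robot side), handle slot at +x. Lock bar and bolts on the strip at -x.
- foam_face (a point): Point on the foam's top face, 22 mm above the worktop, over the case's origin. Pockets are 16 mm deep with 2 mm clearance a side all round; seated heads lie just below this face, handles stand 20 mm above it. Axes as the case.
- lockbar (a joint): Comb lock bar. 0 = fully back, at its stop towards the case's -y: teeth between the pockets. Grows as it slides to the case's +y; 0.042 m = home stop, teeth over the tool heads. A spring detent resists from about 0.025, crest at 0.0345, and beyond it snaps the bar to the stop. Takes about 2 N to push, about 9 N over the detent; stays where left before it. Starts at 0.010 to 0.022.
- bar_tab (a point): Top centre of the lock bar's upright black push tab, 16 (along the slide, y) x 26 (x) x 36 mm tall, top 68 mm above the worktop; moves with the bar. The aluminium bar is centred on case x = -90 mm, 28 mm wide, its top at 32 mm; four teeth, 12 mm wide, reach from it to case x = -26 mm, at heights 26 to 31 mm. Axes as the case.
- bridge (a point): Top centre of the detent's fixed bridge over the bar, case x = -90, y = +120 mm; its beam is 20 mm wide in y, top 58 mm above the worktop, a screw head to 70 mm. Nothing to operate; keep clear.
- bolt_r (a joint): Right captive thumb bolt of the lock rail (case x = -130, y = -70 mm). Clockwise seen from above increases it; 1.5 rad is the tight end stop. Starts at 0.1 to 0.5; friction about 0.05 N m.
- bolt_r_grip (a point): On the right bolt's axis, 48 mm above the worktop, 12 mm below the top of its steel wing (38 x 14 mm, from 28 to 60 mm above the worktop). The wing's long side is this point's own y axis, along the case's y at joint value 0; it turns with the bolt.
- bolt_l (a joint): Left captive thumb bolt, the same, at case x = -130, y = +70 mm.
- bolt_l_grip (a point): The same point on the left bolt.
- knife: Hand tool, paring knife in a hard grey blade guard: guard 64 long x 28 wide x 13 mm high, the longest and narrowest head. Black handle 85 x 20 x 36 mm high. Origin: underside of the handle, centre line, 25 mm from where the head begins, near the centre of mass; head toward own -x, handle from x = -25 to +60 mm; z up. About 110 g. Starts flat on the worktop, or is absent.
- wheel: Hand tool, pastry wheel: round flat steel disc head, 52 mm across, 13 mm high. Black handle 85 x 20 x 36 mm high. Origin: underside of the handle, centre line, 25 mm from where the head begins, near the centre of mass; head toward own -x, handle from x = -25 to +60 mm; z up. About 110 g. Starts flat on the worktop, or is absent.
- peeler: Hand tool, T-shaped peeler: short wide steel head, 28 long x 50 wide x 13 mm high. Black handle 85 x 20 x 36 mm high. Origin: underside of the handle, centre line, 25 mm from where the head begins, near the centre of mass; head toward own -x, handle from x = -25 to +60 mm; z up. About 110 g. Starts flat on the worktop, or is absent.
- crinkle: Hand tool, crinkle cutter: rectangular ribbed steel head, 58 long x 42 wide x 13 mm high. Black handle 85 x 20 x 36 mm high. Origin: underside of the handle, centre line, 25 mm from where the head begins, near the centre of mass; head toward own -x, handle from x = -25 to +60 mm; z up. About 110 g. Starts flat on the worktop, or is absent.
- pocket_knife (a point): Foam pocket shaped for the knife, rightmost (y = -114 mm in the case's frame): the point on the pocket floor (6 mm above the worktop, 25 mm to +x of the head line) where that tool's origin lies when it is fully seated; axes as the case, and the tool's axes then agree with them (head to -x).
- pocket_wheel (a point): Foam pocket shaped for the wheel, second from right (y = -38 mm): the point on the pocket floor (6 mm above the worktop, 25 mm to +x of the head line) where that tool's origin lies when it is fully seated; axes as the case, and the tool's axes then agree with them (head to -x).
- pocket_peeler (a point): Foam pocket shaped for the peeler, third from right (y = +38 mm): the point on the pocket floor (6 mm above the worktop, 25 mm to +x of the head line) where that tool's origin lies when it is fully seated; axes as the case, and the tool's axes then agree with them (head to -x).
- pocket_crinkle (a point): Foam pocket shaped for the crinkle, leftmost (y = +114 mm): the point on the pocket floor (6 mm above the worktop, 25 mm to +x of the head line) where that tool's origin lies when it is fully seated; axes as the case, and the tool's axes then agree with them (head to -x).
- jar: glass jar, 68 mm across, 110 mm tall; origin at the centre of its underside. Bystander.
- bowl: white bowl, 104 mm across, 55 mm tall; origin at the centre of its underside. Bystander.
- ramekin: white ramekin, 64 mm across, 40 mm tall; origin at the centre of its underside. Bystander.
- mill: dark wooden pepper mill, 52 mm across, 138 mm tall; origin at the centre of its underside. Bystander.

How it is judged:
On the way, in this order (a step that is already met when the one before it is completed fails the run):
1. the lock bar is drawn fully back (within 5 mm of its open stop) (value of joint lockbar below 0.005 m), for 0.2 s.
2. every tool lies seated in its own pocket (distance between knife and pocket_knife below 0.006 m and distance between wheel and pocket_wheel below 0.006 m and distance between peeler and pocket_peeler below 0.006 m and distance between crinkle and pocket_crinkle below 0.006 m and angle between the x axis of each of knife, wheel, peeler, crinkle and the x axis of case, either way round below 0.1 rad and angle between each of knife, wheel, peeler, crinkle's own z axis and vertical below 0.08 rad), for 0.2 s.
3. with the tools seated, the lock bar is past its detent (all of step 2 and value of joint lockbar above 0.039 m), for 0.2 s.
4. both thumb bolts are at their end stops, the bar still home (value of joint lockbar above 0.039 m and value of joint each of bolt_r, bolt_l above 1.4 rad), for 0.2 s.
At the end, for the whole second after the job is handed in: every present tool rests in its own pocket (origin within 6 mm of the pocket's point, flat and aligned within about 5 degrees), the lock bar is past its detent (within 3 mm of its home stop) and both thumb bolts are within 0.1 rad of their end stops (all of step 2 and all of step 4 and linear speed of each of knife, wheel, peeler, crinkle below 0.02 m/s); the robot touches nothing.
It fails at once if the jar is shifted more than 5 cm or tipped over (distance of jar from where it was at the start of the episode above 0.05 m or angle between jar's own z axis and vertical above 0.5 rad).
It fails at once if the bowl is shifted more than 5 cm or tipped over (distance of bowl from where it was at the start of the episode above 0.05 m or angle between bowl's own z axis and vertical above 0.5 rad).
It fails at once if the ramekin is shifted more than 5 cm or tipped over (distance of ramekin from where it was at the start of the episode above 0.05 m or angle between ramekin's own z axis and vertical above 0.5 rad).
It fails at once if the mill is shifted more than 5 cm or tipped over (distance of mill from where it was at the start of the episode above 0.05 m or angle between mill's own z axis and vertical above 0.5 rad).
Of knife, wheel, peeler, crinkle only 3 to 4 are there at a start; the rules pass over those that are not, and their reading is None.
At some moment in a run one of knife, wheel, peeler, crinkle may be knocked a few centimetres aside while the robot is not near it.
It also fails if it takes over 208 s, if anything falls off the work surface, if the arm or the gripper's body presses on something with over 40 N, if the wrist force passes 120 N, or if a joint passes its speed limit or range.

## Working session

There is one attempt and no reset: what is moved stays moved. The work goes in short steps, Python scripts to look and compute and a shell command to move; the robot and the scene stay as the last step left them, time stands still between calls to the robot, and variables do not carry over. Pictures are saved under pics/ and viewed, at most 14 in all, crops included, and the job is handed in when it is done.

```bash
ls; mkdir -p pics
python3 - <<'E'
from cell import robot, workorder, read_camera
import cv2,numpy as np
np.set_printoptions(precision=4,suppress=True)
for n in("scene","top"):
    c=read_camera(n); cv2.imwrite(f"pics/{n}0.png",c["image"][...,::-1]); np.savez(f"{n}0.npz",**c)
    print(n,c["fx"],c["fy"],c["cx"],c["cy"]);print(c["pose"])
print(robot.observe())
E
```

```text
cell.py
drive.py
pics
scene 452.4372805405476 452.4372805405476 319.87939533495916 193.9654455880418
[[-0.7462  0.5366 -0.394   1.0267]
 [ 0.6657  0.6012 -0.442   0.4666]
 [-0.0003 -0.5922 -0.8058  1.0724]
 [ 0.      0.      0.      1.    ]]
top 440.12223345938037 440.12223345938037 318.75640038762174 199.81981884728134
[[-0.0163 -0.9808  0.1943  0.3474]
 [-0.9998  0.0176  0.0049 -0.087 ]
 [-0.0083 -0.1942 -0.9809  1.2059]
 [ 0.      0.      0.      1.    ]]
{'time': 0.1, 'qpos': array([-1.368 ,  0.3426,  1.5249, -0.    ,  1.2754, -0.146 ]), 'qvel': array([-0.0009, -0.0014, -0.0015,  0.0006, -0.0004,  0.0003]), 'joint_efforts': array([  0.0015, -43.2005, -24.4695,   0.0719,   0.0526,  -0.0001]), 'tool_pos': array([ 0.1794, -0.4933,  0.4041]), 'tool_rot': array([-3.1403, -0.0002,  0.3488]), 'contact_force': array([-0.065, -0.366,  0.324]), 'torque': array([-0.0225, -0.0143,  0.0032]), 'grip_force': 0.0, 'opening': 0.09180673524543127}
```

View pics/scene0.png

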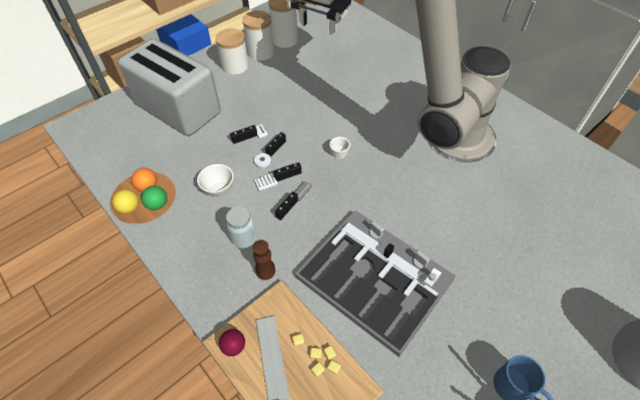

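View pics/top0.png

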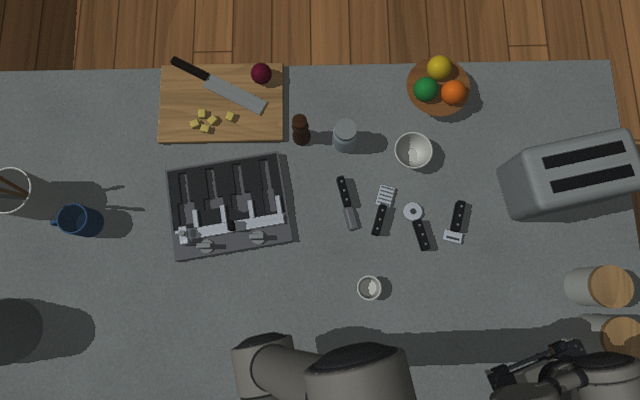

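The scene view shows the case at (375,280). In the top view the case runs from (165,155) to (297,260), with its bar strip at the bottom facing the robot. All four tools are present: knife (347,203) head down, crinkle (383,210) head up, wheel (417,226) head up, peeler (456,222) head down. The ramekin is at (369,288), bowl (413,150), jar (344,135) and mill (300,130).

Run:
```python
import cv2,numpy as np
t=cv2.imread("pics/top0.png"); s=cv2.imread("pics/scene0.png")
a=cv2.resize(t[140:275,155:310],None,fx=5,fy=4.4,interpolation=cv2.INTER_CUBIC)
b=cv2.resize(t[165:260,325:480],None,fx=5,fy=5,interpolation=cv2.INTER_CUBIC)
cv2.imwrite("pics/caseT.png",cv2.resize(t[140:275,155:310],None,fx=4.4,fy=4.4,interpolation=cv2.INTER_CUBIC)); cv2.imwrite("pics/toolsT.png",b)
cv2.imwrite("pics/caseS.png",cv2.resize(s[200:360,285:465],None,fx=3.7,fy=3.7,interpolation=cv2.INTER_CUBIC))
```

```text
(no output)
```

View pics/caseT.png

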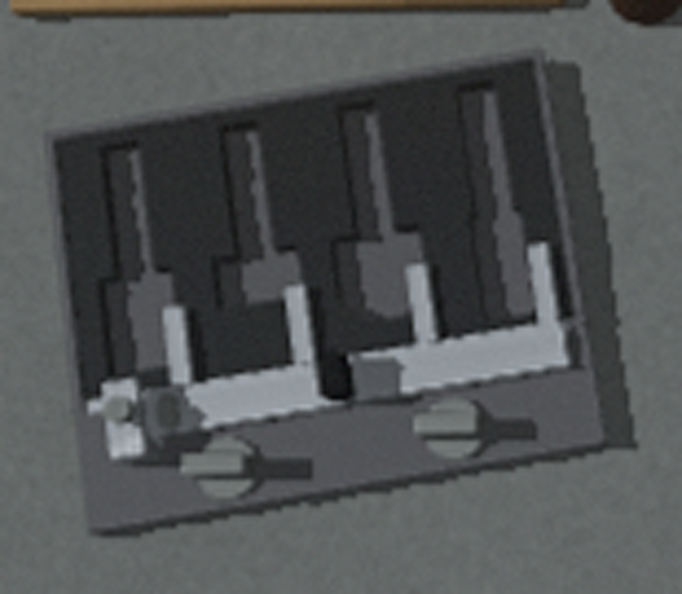

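View pics/caseS.png

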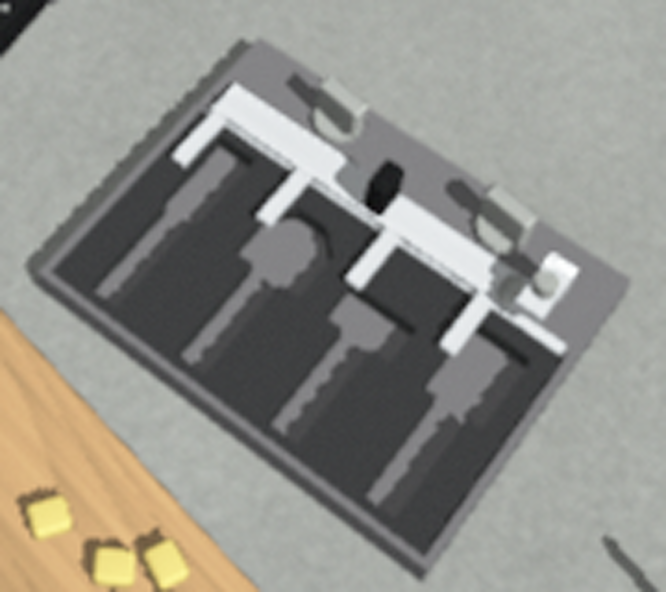

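View pics/toolsT.png

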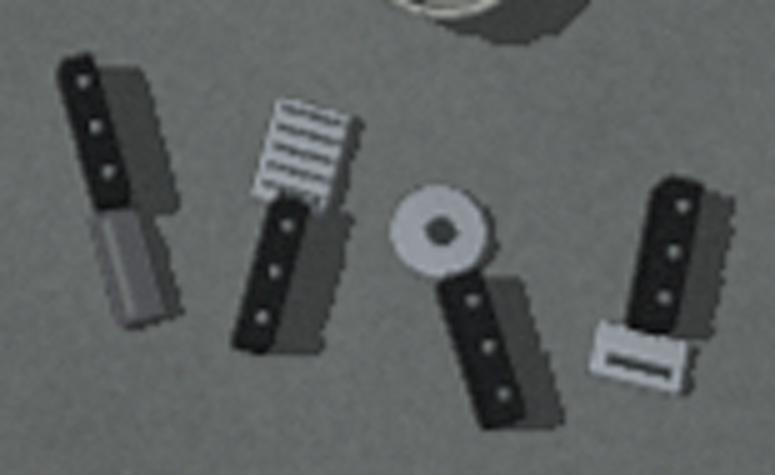

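In the caseT crop, the tab sits near crop (335,380), so the bar is part-way across. The bolts are at (225,460) and (448,425), and the bridge is at (125,415). The caseS crop shows the same layout from the far side. In toolsT, each handle shows three bright rivets along its centre line, which should be good for measuring. Next I'll measure from both views.

```bash
cat > h.py <<'E'
import numpy as np,cv2
np.set_printoptions(precision=4,suppress=True)
def ray(c,uv):
    uv=np.atleast_2d(np.asarray(uv,float)); P=c["pose"]
    d=np.c_[(uv[:,0]-c["cx"])/c["fx"],(uv[:,1]-c["cy"])/c["fy"],np.ones(len(uv))]@P[:3,:3].T
    return P[:3,3],d
def onz(c,uv,z):
    o,d=ray(c,uv); return (o+d*((z-o[2])/d[:,2])[:,None])[:,:2]
def proj(c,p):
    P=c["pose"]; q=(np.atleast_2d(p)-P[:3,3])@P[:3,:3]
    return np.c_[q[:,0]/q[:,2]*c["fx"]+c["cx"],q[:,1]/q[:,2]*c["fy"]+c["cy"]]
def tri(c1,u1,c2,u2):
    (o1,d1),(o2,d2)=ray(c1,u1),ray(c2,u2); out=[]
    for a,b in zip(d1,d2):
        s=np.linalg.lstsq(np.c_[a,-b],o2-o1,rcond=None)[0]; p,q=o1+s[0]*a,o2+s[1]*b
        out.append(np.r_[(p+q)/2,np.linalg.norm(p-q)])
    return np.array(out)
def load(n): return dict(np.load(n+".npz"))
def blobs(g,mask,amin,amax):
    n,l,st,ce=cv2.connectedComponentsWithStats(mask.astype(np.uint8),connectivity=8)
    return [(i,st[i],ce[i],l==i) for i in range(1,n) if amin<=st[i][4]<=amax]
E
python3 - <<'E'
from h import *
for n,roi in(("top",(325,165,480,260)),("scene",(215,115,325,225))):
    c=load(n+"0"); g=cv2.cvtColor(c["image"],cv2.COLOR_RGB2GRAY)
    x0,y0,x1,y1=roi; m=np.zeros_like(g); m[y0:y1,x0:x1]=g[y0:y1,x0:x1]<(42 if n=="top" else 50)
    print(n)
    for i,st,ce,b in blobs(g,m,40,900):
        filled=cv2.morphologyEx(b.astype(np.uint8),cv2.MORPH_CLOSE,np.ones((5,5)))
        r=cv2.minAreaRect(np.argwhere(filled)[:,::-1].astype(np.float32))
        # rivets: bright inside filled
        inn=cv2.erode(filled,np.ones((3,3)))>0
        e=np.where(inn,g,0).astype(float)
        th=inn&(g>60); riv=[]
        for j,s2,c2,b2 in blobs(g,th,1,30):
            yy,xx=np.nonzero(cv2.dilate(b2.astype(np.uint8),np.ones((3,3)))); w=np.clip(g[yy,xx].astype(float)-35,0,None)
            riv.append((round((xx*w).sum()/w.sum(),2),round((yy*w).sum()/w.sum(),2),s2[4]))
        print(st,ce,"rect",np.round(r[0],1),np.round(r[1],1),round(r[2],1),riv)
E
```

```text
top
[337 176  14  31 210] [343.6095 191.581 ] rect [343.7 191.6] [31.2  7.6] 74.1 [(np.float64(341.15), np.float64(180.76), np.int32(6)), (np.float64(343.63), np.float64(189.82), np.int32(6)), (np.float64(346.14), np.float64(198.83), np.int32(6))]
[450 201  16  31 263] [457.3916 216.1445] rect [457.6 215.9] [ 9.5 31. ] 11.8 [(np.float64(461.05), np.float64(205.72), np.int32(7)), (np.float64(459.28), np.float64(214.86), np.int32(5)), (np.float64(457.39), np.float64(224.01), np.int32(7))]
[372 204  15  32 210] [378.8429 219.7143] rect [379.  219.7] [ 7.5 31.3] 15.3 [(np.float64(381.96), np.float64(209.65), np.int32(6)), (np.float64(379.47), np.float64(218.81), np.int32(5)), (np.float64(376.93), np.float64(227.95), np.int32(5))]
[413 219  17  32 264] [420.8144 234.5682] rect [421.1 234.6] [31.   9.2] 71.6 [(np.float64(419.07), np.float64(224.65), np.int32(6)), (np.float64(422.18), np.float64(233.82), np.int32(6)), (np.float64(425.23), np.float64(243.29), np.int32(4))]
scene
[231 126  26  17 241] [243.6266 134.4232] rect [243.4 134.1] [10.4 25.9] 71.6 [(np.float64(250.24), np.float64(127
[... 159 characters left out ...]
18 144.4184] rect [275.8 143.8] [ 9.2 25.5] 45.0 [(np.float64(279.97), np.float64(135.07), np.int32(3)), (np.float64(274.92), np.float64(140.11), np.int32(3)), (np.float64(269.9), np.float64(145.28), np.int32(4))]
[274 163  27  18 256] [287.0273 171.832 ] rect [287.1 171.5] [10.4 27.8] 71.6 [(np.float64(294.99), np.float64(165.42), np.int32(2)), (np.float64(287.02), np.float64(167.81), np.int32(4)), (np.float64(278.96), np.float64(170.63), np.int32(3))]
[275 192  23  28 247] [286.0486 205.7328] rect [286.1 205.1] [ 9.7 30.1] 41.2 [(np.float64(291.32), np.float64(195.56), np.int32(6)), (np.float64(285.94), np.float64(201.67), np.int32(5)), (np.float64(280.2), np.float64(207.94), np.int32(8))]
```

Run:
```python
from h import *
T,S=load("top0"),load("scene0")
R={"knife":([(341.15,180.76),(343.63,189.82),(346.14,198.83)],[(280.2,207.94),(285.94,201.67),(291.32,195.56)],1),
"peeler":([(461.05,205.72),(459.28,214.86),(457.39,224.01)],[(235.18,133.46),(242.79,130.52),(250.24,127.54)],1),
"crinkle":([(381.96,209.65),(379.47,218.81),(376.93,227.95)],[(278.96,170.63),(287.02,167.81),(294.99,165.42)],-1),
"wheel":([(419.07,224.65),(422.18,233.82),(425.23,243.29)],[(269.9,145.28),(274.92,140.11),(279.97,135.07)],-1)}
for k,(a,b,s) in R.items():
    p=tri(T,a,S,b); print(k);print(p)
    for nm,q in(("tri",p),("top36",onz(T,a,.036)),("scn36",onz(S,b,.036))):
        d=(q[0]-q[2])[:2]*s; print(nm,"mid",q[:,:2].mean(0),"yaw",round(np.arctan2(d[1],d[0]),4),"span",round(np.hypot(*d),4))
# case: foam mask
for n,roi in(("top",(160,145,305,265)),("scene",(285,205,460,358))):
    c=load(n+"0"); g=cv2.cvtColor(c["image"],cv2.COLOR_RGB2GRAY)
    x0,y0,x1,y1=roi; sub=g[y0:y1,x0:x1]; print(n,np.histogram(sub,bins=20,range=(0,255))[0])
```

```text
knife
[[ 0.6322 -0.1432  0.03    0.0007]
 [ 0.6066 -0.1493  0.0299  0.0008]
 [ 0.5815 -0.1555  0.0298  0.0005]]
tri mid [ 0.6068 -0.1493] yaw 0.2392 span 0.0522
top36 mid [ 0.6057 -0.1492] yaw 0.2366 span 0.052
scn36 mid [ 0.6091 -0.1454] yaw 0.2394 span 0.0517
peeler
[[ 0.5572 -0.467   0.0252  0.002 ]
 [ 0.532  -0.4599  0.0267  0.0017]
 [ 0.5072 -0.4525  0.0287  0.0009]]
tri mid [ 0.5321 -0.4598] yaw -0.2809 span 0.052
top36 mid [ 0.5312 -0.4575] yaw -0.2698 span 0.0513
scn36 mid [ 0.536 -0.451] yaw -0.2065 span 0.052
crinkle
[[ 0.55   -0.2517  0.0286  0.0008]
 [ 0.5251 -0.244   0.0287  0.0005]
 [ 0.5006 -0.2363  0.0271  0.0005]]
tri mid [ 0.5252 -0.244 ] yaw 2.8392 span 0.0517
top36 mid [ 0.5243 -0.2432] yaw 2.8352 span 0.0518
scn36 mid [ 0.5289 -0.2384] yaw 2.818 span 0.0508
wheel
[[ 0.5073 -0.3497  0.0287  0.0005]
 [ 0.4823 -0.3564  0.029   0.0008]
 [ 0.4568 -0.3629  0.0289  0.0008]]
tri mid [ 0.4822 -0.3563] yaw -2.8856 span 0.0522
top36 mid [ 0.4816 -0.355 ] yaw -2.8822 span 0.0518
scn36 mid [ 0.4857 -0.3504] yaw -2.8873 span 0.052
top [   1  124  668 4492 1365  618 2760 1834 4324  182   85  445  470   29
    3    0    0    0    0    0]
scene [    0    27   134   140  1934  3563   505   698   515   853  2441   336
   738 11686  1698   187   134   481   686    19]
```

```bash
cat >> h.py <<'E'
from scipy.ndimage import map_coordinates
def edge(g,a,b,n=60,h=5,sgn=0):
    """sub-pixel edge along segment a-b: strongest gradient on normals, robust line fit -> point, dir, rms"""
    a,b=np.array(a,float),np.array(b,float); t=(b-a)/np.linalg.norm(b-a); nn=np.array([-t[1],t[0]])
    s=np.arange(-h,h+.01,.25); gf=cv2.GaussianBlur(g.astype(np.float32),(0,0),.7); pts=[]
    for f in np.linspace(0,1,n):
        q=a+f*(b-a)+s[:,None]*nn; v=map_coordinates(gf,[q[:,1],q[:,0]],order=1); d=np.gradient(v)
        d=np.abs(d) if sgn==0 else d*sgn
        w=np.where(np.abs(s-s[d.argmax()])<1.01,np.clip(d,0,None),0); pts.append(a+f*(b-a)+nn*(w*s).sum()/w.sum())
    pts=np.array(pts,np.float32); vx,vy,x0,y0=cv2.fitLine(pts,cv2.DIST_HUBER,0,.01,.01).ravel()
    r=np.abs((pts-[x0,y0])@np.array([-vy,vx])); return np.array([x0,y0]),np.array([vx,vy]),np.median(r)
def meet(l1,l2):
    s=np.linalg.solve(np.c_[l1[1],-l2[1]],l2[0]-l1[0]); return l1[0]+s[0]*l1[1]
E
python3 - <<'E'
from h import *
T,S=load("top0"),load("scene0")
G={k:cv2.cvtColor(c["image"],cv2.COLOR_RGB2GRAY) for k,c in(("T",T),("S",S))}
ct=lambda p:(155+p[0]/4.4-.4,140+p[1]/4.4-.4); cs=lambda p:(285+p[0]/3.7-.4,200+p[1]/3.7-.4)
segs={"T":{"far":((75,138),(510,65)),"left":((58,160),(85,370)),"right":((537,75),(575,300))},
"S":{"far":((70,285),(405,545)),"left":((430,540),(555,365)),"right":((60,260),(165,160))}}
res={}
for k,c,f in(("T",T,ct),("S",S,cs)):
    L={n:edge(G[k],f(a),f(b),h=2.5) for n,(a,b) in segs[k].items()}
    for n in L: print(k,n,L[n])
    fl,fr=meet(L["far"],L["left"]),meet(L["far"],L["right"]); res[k]=[fl,fr]
    w=onz(c,[fl,fr],.023); d=w[0]-w[1]; print(k,"FL,FR",fl,fr,w,"len",np.hypot(*d),"yaw",np.arctan2(-d[0],d[1]))
    for n in("left","right"):
        p=onz(c,[L[n][0],L[n][0]+20*L[n][1]],.023); e=p[1]-p[0]; print(n,"yaw",np.arctan(e[1]/e[0]))
print(tri(T,res["T"],S,res["S"]))
E
```

```text
T far (array([210.1911, 163.5025], dtype=float32), array([ 0.986 , -0.1666], dtype=float32), np.float32(0.15010333))
T left (array([169.478 , 199.4281], dtype=float32), array([0.108 , 0.9942], dtype=float32), np.float32(0.0923114))
T right (array([279.993 , 180.0598], dtype=float32), array([0.1571, 0.9876], dtype=float32), np.float32(0.06401243))
T FL,FR [166.3803 170.9037] [275.6023 152.4521] [[0.6713 0.3418]
 [0.7191 0.0376]] len 0.30788624228695255 yaw 0.15578454748468973
left yaw 0.15481235835690416
right yaw 0.15382154621981067
S far (array([343.0915, 307.064 ], dtype=float32), array([0.7951, 0.6064], dtype=float32), np.float32(0.045717407))
S left (array([423.2328, 316.2793], dtype=float32), array([ 0.5785, -0.8157], dtype=float32), np.float32(0.046246745))
S right (array([314.4237, 255.7459], dtype=float32), array([ 0.684 , -0.7295], dtype=float32), np.float32(0.042230234))
S FL,FR [399.3429 349.9677] [298.3233 272.9187] [[0.6734 0.3442]
 [0.721  0.0409]] len 0.30705840704355164 yaw 0.15570167299848162
left yaw 0.15534709136893196
right yaw 0.15294809155559752
[[0.6722 0.3435 0.019  0.0006]
 [0.72   0.0386 0.0185 0.0012]]
```

The foam measures 308 mm wide, as expected for 320 mm less the rims, with yaw 0.155 in both views. The two cameras disagree by 3–5 mm, and their triangulated heights come out 4–8 mm low. I'll find the case's true position by touching its -x and -y faces with closed fingers.

```bash
cat > go.py <<'E'
import sys,json,numpy as np
from cell import robot, workorder, read_camera
o=robot.observe(); p=o["tool_pos"]; r=o["tool_rot"]; yaw=r[2]
x,y,z,w=map(float,sys.argv[1:5]); d=np.array([x,y,z])-p
dw=(w-yaw+np.pi)%(2*np.pi)-np.pi
f=lambda a:np.round([d[0]*np.cos(a)+d[1]*np.sin(a),d[0]*np.sin(a)-d[1]*np.cos(a),-d[2]],4)
print("pos",p.round(4),"rot",r.round(4),"q",o["qpos"].round(2),"F",o["contact_force"].round(1),"op",round(o["opening"],4))
print("first turn rz",round(-dw,4),"(alt",round(-dw-np.sign(-dw)*2*np.pi,3),") then move",f(w)," | without turning",f(yaw), "dist",np.linalg.norm(d).round(3))
E
python3 go.py .45 -.2 .35 .155
```

```text
pos [ 0.1794 -0.4933  0.4041] rot [-3.1403e+00 -2.0000e-04  3.4880e-01] q [-1.37  0.34  1.52 -0.    1.28 -0.15] F [-0.1 -0.4  0.3] op 0.0918
first turn rz 0.1938 (alt -6.089 ) then move [ 0.3126 -0.248   0.0541]  | without turning [ 0.3545 -0.1831  0.0541] dist 0.403
```

```bash
python3 drive.py '0,0,0,0,0,0.097;0,0,0,0,0,0.097' 0
python3 drive.py '0.031,-0.0248,0.0054,0,0,0;0.031,-0.0248,0.0054,0,0,0;0.031,-0.0248,0.0054,0,0,0;0.031,-0.0248,0.0054,0,0,0;0.031,-0.0248,0.0054,0,0,0;0.031,-0.0248,0.0054,0,0,0;0.031,-0.0248,0.0054,0,0,0;0.031,-0.0248,0.0054,0,0,0'
python3 drive.py '0.031,-0.0248,0.0054,0,0,0;0.031,-0.0248,0.0054,0,0,0;0,0,0,0,0,0'
python3 go.py .4249 .1486 .23 .155
```

```text
time: 0.27
tool_pos: [0.1795, -0.4933, 0.4043]
tool_rot: [-3.141, 0.0, 0.15]
contact_force: [-0.5, -0.2, 0.0]
opening: 0.0828
grip_force: 0.0
time: 0.93
tool_pos: [0.3948, -0.2574, 0.3611]
tool_rot: [-3.141, 0.0, 0.155]
contact_force: [0.8, -1.3, -0.6]
opening: 0.0293
grip_force: 0.0
time: 1.18
tool_pos: [0.4504, -0.1957, 0.3495]
tool_rot: [-3.139, -0.0, 0.16]
contact_force: [-0.8, 0.1, -0.2]
opening: 0.0098
grip_force: 0.0
pos [ 0.4504 -0.1957  0.3495] rot [-3.1389e+00 -4.0000e-04  1.6040e-01] q [-0.57  0.34  1.7   0.    1.11  0.84] F [-0.8  0.1 -0.2] op 0.0098
first turn rz 0.0054 (alt -6.278 ) then move [ 0.0279 -0.3441  0.1195]  | without turning [ 0.0298 -0.344   0.1195] dist 0.365
```

```bash
python3 drive.py '0.003,-0.038,0.013,0,0,0;0.003,-0.038,0.013,0,0,0;0.003,-0.038,0.013,0,0,0;0.003,-0.038,0.013,0,0,0;0.003,-0.038,0.013,0,0,0;0.003,-0.038,0.013,0,0,0;0.003,-0.038,0.013,0,0,0;0.003,-0.038,0.013,0,0,0'
python3 drive.py '0.0035,-0.040,0.0155,0,0,0.004;0,0,0,0,0,0;0,0,0,0,0,0'
python3 go.py .4249 .1486 .19 .155
```

```text
time: 1.85
tool_pos: [0.4238, 0.105, 0.2461]
tool_rot: [3.141, 0.0, 0.154]
contact_force: [0.5, -0.4, -0.3]
opening: 0.0001
grip_force: 0.0
time: 2.1
tool_pos: [0.421, 0.1439, 0.2308]
tool_rot: [3.141, 0.002, 0.155]
contact_force: [0.2, -0.7, 0.8]
opening: 0.0005
grip_force: 0.0
pos [0.421  0.1439 0.2308] rot [3.1414e+00 2.4000e-03 1.5540e-01] q [ 0.16  0.44  1.96 -0.    0.75  1.57] F [ 0.2 -0.7  0.8] op 0.0005
first turn rz 0.0004 (alt -6.283 ) then move [ 0.0046 -0.004   0.0408]  | without turning [ 0.0046 -0.004   0.0408] dist 0.041
```

```bash
python3 drive.py '0,0,0.0205,0,0,0;0,0,0.0205,0,0,0;0.007,0,0,0,0,0;0.005,0,0,0,0,0;0,0,0,0,0,0' | sed -n 2,4p
for i in 1 2 3 4; do :; done
python3 drive.py '0.0015,0,0,0,0,0;0,0,0,0,0,0'| sed -n 2,4p
python3 drive.py '0.0015,0,0,0,0,0;0,0,0,0,0,0'| sed -n 2,4p
python3 drive.py '0.0015,0,0,0,0,0;0,0,0,0,0,0'| sed -n 2,4p
python3 drive.py '0.0015,0,0,0,0,0;0,0,0,0,0,0'| sed -n 2,4p
```

```text
tool_pos: [0.4356, 0.1434, 0.1918]
tool_rot: [3.141, -0.003, 0.149]
contact_force: [-0.2, -0.1, 1.2]
tool_pos: [0.4358, 0.144, 0.1917]
tool_rot: [3.141, -0.002, 0.15]
contact_force: [0.6, 0.1, -0.0]
tool_pos: [0.4368, 0.1445, 0.1912]
tool_rot: [3.142, -0.001, 0.151]
contact_force: [-0.5, -0.8, 0.6]
tool_pos: [0.4382, 0.1448, 0.1909]
tool_rot: [3.142, -0.001, 0.151]
contact_force: [-0.4, -0.1, 0.3]
tool_pos: [0.4391, 0.145, 0.1906]
tool_rot: [3.141, 0.002, 0.151]
contact_force: [-2.2, -0.4, 2.4]
```

```bash
python3 drive.py '0,0,0,0,0,0;0,0,0,0,0,0'| sed -n 2,4p
python3 drive.py '0.0010,0,0,0,0,0;0,0,0,0,0,0'| sed -n 2,4p
python3 drive.py '0.0010,0,0,0,0,0;0,0,0,0,0,0'| sed -n 2,4p
python3 drive.py '0.0010,0,0,0,0,0;0,0,0,0,0,0'| sed -n 2,4p
```

```text
tool_pos: [0.439, 0.145, 0.1905]
tool_rot: [3.142, 0.002, 0.151]
contact_force: [-4.7, 0.1, 3.2]
tool_pos: [0.4395, 0.1451, 0.1905]
tool_rot: [3.141, 0.004, 0.151]
contact_force: [-6.4, -1.5, 6.1]
tool_pos: [0.4398, 0.1451, 0.1903]
tool_rot: [3.141, 0.006, 0.151]
contact_force: [-9.3, -1.4, 7.5]
tool_pos: [0.4402, 0.1452, 0.1903]
tool_rot: [3.141, 0.008, 0.151]
contact_force: [-12.3, -1.9, 10.3]
```

Contact came at TCP (0.439, 0.145), which puts the case about 2 mm to -x of the two-view mean, assuming the fingers are 19 mm wide. Gripping the tab across x will centre on it and settle x more surely. I'll back off and measure the tab.

```bash
python3 drive.py '-0.008,0,0,0,0,0;-0.02,0,-0.02,0,0,0;0,0,-0.04,0,0,0;0,0,-0.04,0,0,0;0,0,0,0,0,0' 0.06 | sed -n 2,3p
python3 - <<'E'
from h import *
T,S=load("top0"),load("scene0")
for n,c,roi,th in(("T",T,(215,210,245,240),34),("S",S,(370,235,405,262),40)):
    g=cv2.cvtColor(c["image"],cv2.COLOR_RGB2GRAY); x0,y0,x1,y1=roi
    print(g[y0:y1,x0:x1].min())
    m=np.zeros_like(g); m[y0:y1,x0:x1]=g[y0:y1,x0:x1]<th
    for b in blobs(g,m,15,400): print(n,b[1],b[2])
# predicted tab top corners for y_case = -20..20
o=np.array([.6003,.1755]); R=np.array([[.988,-.1544],[.1544,.988]])
for yc in(-.01,0,.01):
    p=o+R@[-.09,yc]; print(yc,proj(T,[*p,.068]),proj(S,[*p,.068]),proj(T,[*p,.032]),proj(S,[*p,.032]))
g=cv2.cvtColor(T["image"],cv2.COLOR_RGB2GRAY);print(g[214:236,220:248])
E
```

```text
tool_pos: [0.4168, 0.1416, 0.2969]
tool_rot: [3.142, -0.014, 0.151]
12
T [226 210   9  21  96] [229.9167 222.0729]
17
S [384 244   9  14  76] [388.0658 250.5   ]
-0.01 [[229.9343 223.8416]] [[388.2831 244.9769]] [[232.692 225.722]] [[386.6056 251.8963]]
0 [[226.1416 224.4934]] [[391.5554 247.1596]] [[229.0129 226.3548]] [[389.7919 254.0473]]
0.01 [[222.3472 225.1455]] [[394.8493 249.3567]] [[225.3322 226.9879]] [[392.9985 256.2122]]
[[ 69 142 152 154 156  91  35  27  29  42  44  43  48  41  44  48  44  41
   46  41  45  42  42  41  46  43  41  41]
 [ 57 140 153 155 157 110  47  26  26  42  43  44  43  43  41  42  44  44
   43  46  43  45  42  41  42  43  41  43]
 [ 45 140 152 153 156 115  51  20  28  39  44  43  42  42  43  43  43  46
   43  44  44  44  45  44  44  43  43  43]
 [ 34 142 154 155 155 118  53  26  30  43  44  49  44  43  45  45  43  45
   45  44  43  44  44  41  40  39  38  39]
 [ 36 122 149 154 156 131  64  24  29  42  42  42  41  43  42  42  44  44
   40  34  40  38  38  37  35  51  76  73]
 [ 34  96 144 156 154 155  81  25  29  38  33  38  48  43  42  42  39  38
   3
[... 1211 characters left out ...]
154 155 155 157 156 156 158 145 116  60  19  15  16  14  38  59  89  89
   82  74  65  66  66  61  60  49  49  44]
 [155 156 154 154 156 156 157 160 155 151 121 110  99  67  51  52  64  62
   57  52  50  48  47  46  49  48  47  48]
 [159 159 158 167 168 166 142 115 101 104  88  82  73  57  49  70  77  74
   78  76  75  76  77  75  76  78  74  76]
 [148 122 100 103 103 104  96  83  74  73  73  74  72  77  73  85  86  83
   86  85  85  88  85  85  85  82  85  86]
 [ 88  66  70  71  71  69  80  84  83  83  84  86  84  86  84  83  86  84
   85  87  86  83  84  84  83  83  84  82]
 [ 73  72  82  84  85  83  85  85  86  84  86  84  85  84  85  84  84  83
   82  84  83  85  83  81  82  83  83  82]]
```

```bash
python3 drive.py '0,0,0,0,0,-0.12;0,0,0,0,0,-0.12;0,0,0,0,0,-0.12;0,0,0,0,0,-0.12;0,0,0,0,0,-0.12;0,0,0,0,0,-0.12;0,0,0,0,0,-0.12' | sed -n 2,3p
python3 drive.py '0,0,0,0,0,-0.12;0,0,0,0,0,-0.12;0,0,0,0,0,-0.12;0,0,0,0,0,-0.12;0,0,0,0,0,-0.12;0,0,0,0,0,-0.12;0,0,0,0,0,0;0,0,0,0,0,0' | sed -n 2,3p
python3 go.py .5129 .1517 .28 1.7258
```

```text
tool_pos: [0.4152, 0.1413, 0.2908]
tool_rot: [3.14, -0.001, 0.997]
tool_pos: [0.415, 0.1413, 0.2908]
tool_rot: [3.14, 0.0, 1.707]
pos [0.415  0.1413 0.2908] rot [3.1403 0.     1.7071] q [ 0.15  0.33  1.91 -0.    0.9   0.02] F [ 0.2 -0.1 -0. ] op 0.0597
first turn rz -0.0187 (alt 6.264 ) then move [-0.0048  0.0983  0.0108]  | without turning [-0.003   0.0984  0.0108] dist 0.099
```

```bash
python3 drive.py '0,0,0,0,0,-0.0187;-0.0016,0.0328,0.0036,0,0,0;-0.0016,0.0328,0.0036,0,0,0;-0.0016,0.0328,0.0036,0,0,0;0,0,0.03,0,0,0;0,0,0.03,0,0,0;0,0,0,0,0,0' | sed -n 2,4p
python3 go.py .5129 .1517 .22 1.7258
python3 drive.py '0,0,0,0,0,0;0,0,0,0,0,0;0,0,0,0,0,0;0,0,0,0,0,0;0,0,0,0,0,0;0,0,0,0,0,0' 0.01 8
python3 go.py .5129 .1517 .22 1.7258
```

```text
tool_pos: [0.5112, 0.1516, 0.2149]
tool_rot: [-3.132, 0.0, 1.728]
contact_force: [-1.8, -0.5, -0.8]
pos [0.5112 0.1516 0.2149] rot [-3.1323  0.      1.7276] q [ 0.14  0.59  1.72 -0.    0.84 -0.01] F [-1.8 -0.5 -0.8] op 0.0601
first turn rz 0.0018 (alt -6.281 ) then move [-0.0002  0.0017 -0.0051]  | without turning [-0.0002  0.0017 -0.0051] dist 0.005
time: 6.6
tool_pos: [0.5131, 0.1521, 0.221]
tool_rot: [3.139, 0.0, 1.729]
contact_force: [-1.3, 0.4, 1.6]
opening: 0.026
grip_force: 8.0
pos [0.5131 0.1521 0.221 ] rot [3.1389e+00 1.0000e-04 1.7293e+00] q [ 0.14  0.58  1.72 -0.    0.84 -0.01] F [-1.3  0.4  1.6] op 0.026
first turn rz 0.0035 (alt -6.28 ) then move [-0.0004 -0.0002  0.001 ]  | without turning [-0.0004 -0.0002  0.001 ] dist 0.001
```

The tab grips at 26 mm, its x-size, and the case-x line agrees with the top camera to about 0.5 mm. Now drawing the bar back.

```bash
python3 drive.py '-0.003,0,0,0,0,0;-0.003,0,0,0,0,0;-0.003,0,0,0,0,0;0,0,0,0,0,0' - 15| sed -n 2,6p
python3 drive.py '-0.003,0,0,0,0,0;0,0,0,0,0,0' | sed -n 2,4p
python3 drive.py '-0.002,0,0,0,0,0;0,0,0,0,0,0' | sed -n 2,4p
python3 drive.py '-0.002,0,0,0,0,0;0,0,0,0,0,0' | sed -n 2,4p
```

```text
tool_pos: [0.5146, 0.1427, 0.2209]
tool_rot: [3.14, 0.0, 1.729]
contact_force: [-0.3, -1.8, 6.4]
opening: 0.0259
grip_force: 15.0
tool_pos: [0.5151, 0.1398, 0.2209]
tool_rot: [3.14, 0.0, 1.729]
contact_force: [-0.3, -1.0, 6.9]
tool_pos: [0.5154, 0.1381, 0.2209]
tool_rot: [3.139, -0.0, 1.729]
contact_force: [-0.5, 1.6, 6.1]
tool_pos: [0.5154, 0.1374, 0.2209]
tool_rot: [3.139, -0.003, 1.729]
contact_force: [-1.4, 11.9, 5.8]
```

```bash
python3 drive.py '0,0,0,0,0,0;0,0,0,0,0,0;0,0,-0.03,0,0,0;0,0,-0.04,0,0,0;0,0,-0.04,0,0,0' 0.06 | sed -n 2,4p
cat >> h.py <<'E'
def rivets(c,n,zr=.036):
    """handles found as dark blobs; returns list of rivet pixel triples"""
    g=cv2.cvtColor(c["image"],cv2.COLOR_RGB2GRAY); out=[]
    x0,y0,x1,y1=(318,160,490,262) if n=="top" else (205,110,325,225)
    m=np.zeros_like(g); m[y0:y1,x0:x1]=g[y0:y1,x0:x1]<(42 if n=="top" else 50)
    for i,st,ce,b in blobs(g,m,120,400):
        f=cv2.morphologyEx(b.astype(np.uint8),cv2.MORPH_CLOSE,np.ones((5,5))); inn=cv2.erode(f,np.ones((3,3)))>0; r=[]
        for j,s2,c2,b2 in blobs(g,inn&(g>60),1,30):
            yy,xx=np.nonzero(cv2.dilate(b2.astype(np.uint8),np.ones((3,3)))); w=np.clip(g[yy,xx].astype(float)-35,0,None)
            r.append(((xx*w).sum()/w.sum(),(yy*w).sum()/w.sum()))
        out.append(np.array(sorted(r,key=lambda q:q[1] if n=="top" else q[0])))
    return out
def heads(c):
    g=cv2.cvtColor(c["image"],cv2.COLOR_RGB2GRAY); m=np.zeros_like(g); m[160:262,318:490]=g[160:262,318:490]>105
    m=cv2.morphologyEx(m,cv2.MORPH_CLOSE,np.ones((5,5))); return [(b[2],b[1][4]) for b in blobs(g,m,60,900)]
E
python3 - <<'E'
from h import *
T=load("top0")
hs=[(c,a,onz(T,c,.012)[0]) for c,a in heads(T)]
for r in rivets(T,"top"):
    p=onz(T,r,.036); mid=p.mean(0)
    print("riv",mid,[ (h[1],h[0].round(1),round(np.hypot(*(h[2]-mid)),4)) for h in hs if np.hypot(*(h[2]-mid))<.1])
g=cv2.cvtColor(T["image"],cv2.COLOR_RGB2GRAY)
# knife guard tip edge; far end edges of handles
e=edge(g,(325+125/5,165+325/5),(325+168/5,165+315/5),h=2); tip=onz(T,e[0],.010)[0]; print("tip",e,tip,np.hypot(*(tip-[.6057,-.1492])),"expect 106.5")
E
```

```text
tool_pos: [0.5148, 0.1358, 0.3301]
tool_rot: [-3.138, 0.0, 1.729]
contact_force: [1.3, 0.0, -0.3]
riv [ 0.6057 -0.1492] [(np.int32(711), array([334.3, 206.4]), np.float64(0.0484))]
riv [ 0.5312 -0.4575] [(np.int32(428), array([478.5, 190.6]), np.float64(0.0968))]
riv [ 0.5243 -0.2432] []
riv [ 0.4816 -0.355 ] []
tip (array([354.5104, 229.9046], dtype=float32), array([ 0.9589, -0.2839], dtype=float32), np.float32(0.10637297)) [ 0.4987 -0.1773] 0.11062275603132361 expect 106.5
```

```bash
sed -i 's/>105/>125/' h.py
python3 - <<'E'
from h import *
T=load("top0"); g=cv2.cvtColor(T["image"],cv2.COLOR_RGB2GRAY)
hs=[(c,a,onz(T,c,.012)[0]) for c,a in heads(T)]
for r in rivets(T,"top"):
    p=onz(T,r,.036); mid=p.mean(0); t=(p[0]-p[2])/np.linalg.norm(p[0]-p[2])
    print("riv",mid,[ (h[1],h[0].round(1),np.round([(h[2]-mid)@t,(h[2]-mid)@[-t[1],t[0]]],4)) for h in hs if np.hypot(*(h[2]-mid))<.1])
    m=r.mean(0); tp=(r[0]-r[2])/np.linalg.norm(r[0]-r[2])
    print("profile",[int(map_coordinates(g.astype(float),[[m[1]+s*tp[1]],[m[0]+s*tp[0]]],order=1)[0]) for s in range(-22,23)])
E
```

```text
riv [ 0.6057 -0.1492] []
profile [82, 80, 82, 83, 74, 38, 24, 27, 30, 28, 29, 48, 86, 102, 56, 26, 27, 28, 28, 27, 35, 72, 102, 79, 23, 28, 27, 28, 23, 26, 53, 99, 97, 35, 25, 23, 42, 82, 102, 101, 102, 104, 104, 101, 102]
riv [ 0.5312 -0.4575] [(np.int32(182), array([452.1, 236. ]), array([-0.0562,  0.0013]))]
profile [139, 152, 148, 146, 128, 65, 21, 25, 28, 31, 30, 45, 82, 92, 56, 25, 26, 26, 29, 27, 39, 77, 102, 79, 24, 28, 31, 30, 28, 28, 62, 111, 96, 37, 27, 25, 37, 71, 101, 104, 102, 101, 99, 102, 104]
riv [ 0.5243 -0.2432] [(np.int32(264), array([384.5, 194.6]), array([0.0737, 0.0023])), (np.int32(234), array([411.9, 210.6]), array([ 0.0518, -0.0813]))]
profile [104, 106, 104, 104, 97, 54, 26, 27, 30, 33, 31, 52, 96, 104, 54, 26, 28, 29, 29, 31, 39, 74, 99, 72, 30, 29, 30, 28, 31, 28, 46, 92, 95, 46, 27, 25, 24, 45, 76, 113, 144, 135, 102, 117, 147]
riv [ 0.4816 -0.355 ] [(np.int32(234), array([411.9, 210.6]), array([0.07  , 0.0007])), (np.int32(182), array([452.1, 236. ]), array([-0.0263, -0.0823]))]
profile [100, 102, 105, 105, 94, 57, 36, 24, 28, 26, 34, 62, 89, 77, 39, 28, 28, 28, 28, 30, 37, 67, 107, 88, 28, 28, 32, 29, 30, 31, 41, 77, 99, 60, 29, 30, 29, 36, 86, 142, 148, 146, 145, 145, 125]
```

Bar is at its stop: it travelled 14.6 mm and then met 12 N. The rivets give handle axes, and the heads agree with the given sizes to 1–2 mm. Next is the knife, turning first.

```bash
python3 drive.py '0,0,0,0,0,0.12;0,0,0,0,0,0.12;0,0,0,0,0,0.12;0,0,0,0,0,0.12;0,0,0,0,0,0.12;0,0,0,0,0,0.12;0,0,0,0,0,0.12;0,0,0,0,0,0.12' 0.06| sed -n 3p
python3 drive.py '0,0,0,0,0,0.12;0,0,0,0,0,0.12;0,0,0,0,0,0.12;0,0,0,0,0,0.12;0,0,0,0,0,0.052;0,0,0,0,0,0' | sed -n 2,3p
python3 go.py .5885 -.152 .26 .2366
```

```text
tool_rot: [-3.141, 0.001, 0.763]
tool_pos: [0.5152, 0.1358, 0.3296]
tool_rot: [3.141, 0.001, 0.235]
pos [0.5152 0.1358 0.3296] rot [3.1412e+00 9.0000e-04 2.3530e-01] q [ 0.11  0.43  1.61 -0.    1.1   1.45] F [-0.2  0.3  0.1] op 0.0603
first turn rz -0.0013 (alt 6.282 ) then move [0.0038 0.297  0.0696]  | without turning [0.0042 0.297  0.0696] dist 0.305
```

```bash
python3 drive.py '0.0005,0.037,0.0085,0,0,0;0.0005,0.037,0.0085,0,0,0;0.0005,0.037,0.0085,0,0,0;0.0005,0.037,0.0085,0,0,0;0.0005,0.037,0.0085,0,0,0;0.0005,0.037,0.0085,0,0,0;0.0005,0.037,0.0085,0,0,0;0.0005,0.037,0.0085,0,0,0'| sed -n 2,3p
python3 drive.py '0,0,0,0,0,0;0,0,0,0,0,0' | sed -n 2,3p
python3 go.py .5885 -.152 .198 .2366
python3 - <<'E'
from h import *; from cell import robot, workorder, read_camera
for n in("top","scene"):
    c=read_camera(n); np.savez(n+"1.npz",**c)
    for r in rivets(c,n):
        if len(r)==3: p=onz(c,r,.036);d=p[0]-p[2];print(n,p.mean(0),np.arctan2(d[1],d[0]))
E
```

```text
tool_pos: [0.5887, -0.1526, 0.2613]
tool_rot: [-3.142, 0.001, 0.239]
tool_pos: [0.5885, -0.1526, 0.2608]
tool_rot: [-3.141, 0.002, 0.236]
pos [ 0.5885 -0.1526  0.2608] rot [-3.1407e+00  1.6000e-03  2.3570e-01] q [-0.38  0.63  1.47 -0.    1.05  0.96] F [-0.2  0.  -0. ] op 0.0599
first turn rz -0.0009 (alt 6.282 ) then move [ 0.0002 -0.0006  0.0628]  | without turning [ 0.0002 -0.0006  0.0628] dist 0.063
top [ 0.5312 -0.4574] -0.26986109437999695
top [ 0.5244 -0.2431] -0.3019527776147639
top [ 0.4816 -0.355 ] 0.2616295392584293
scene [ 0.5352 -0.4524] -0.27614210917064397
scene [ 0.609  -0.1454] 0.23593130721891115
```

```bash
python3 drive.py '0,-0.0003,0.0314,0,0,0;0,-0.0003,0.0314,0,0,0;0,0,0,0,0,0'| sed -n 2,3p
python3 drive.py '0,0,0,0,0,0;0,0,0,0,0,0;0,0,0,0,0,0;0,0,0,0,0,0;0,0,0,0,0,0;0,0,0,0,0,0' 0.01 10
python3 drive.py '0,0,0,0,0,0;0,0,0,0,0,0;0,0,0,0,0,0;0,0,-0.03,0,0,0;0,0,-0.033,0,0,0;0,0,0,0,0,0' 0.06| sed -n 2,3p
python3 - <<'E'
from h import *; from cell import robot, workorder, read_camera
for n in("scene",):
    c=read_camera(n); np.savez(n+"2.npz",**c)
    for r in rivets(c,n):
        if len(r)==3: p=onz(c,r,.036);d=p[0]-p[2];print(n,p.mean(0),np.arctan2(d[1],d[0]))
E
```

```text
tool_pos: [0.5865, -0.1475, 0.1944]
tool_rot: [-3.136, 0.008, 0.24]
time: 10.7
tool_pos: [0.5888, -0.15, 0.2001]
tool_rot: [3.141, -0.001, 0.238]
contact_force: [0.3, -0.3, -0.1]
opening: 0.0246
grip_force: 0.0
tool_pos: [0.5903, -0.1505, 0.2681]
tool_rot: [3.136, -0.008, 0.237]
scene [ 0.5353 -0.4526] -0.2742636498913893
scene [ 0.6091 -0.1454] 0.23808010322737988
```

```bash
python3 drive.py '0,0,0,0,0,0;0,0,0.032,0,0,0;0,0,0.032,0,0,0;0,0,0,0,0,0;0,0,0,0,0,0;0,0,0,0,0,0;0,0,0,0,0,0;0,0,0,0,0,0' 0.03| sed -n 2,3p
python3 drive.py '0,0,0,0,0,0;0,0,0,0,0,0;0,0,0,0,0,0;0,0,0,0,0,0;0,0,0,0,0,0;0,0,0,0,0,0' 0.01 10
python3 drive.py '0,0,0,0,0,0;0,0,0,0,0,0;0,0,0,0,0,0;0,0,-0.03,0,0,0;0,0,-0.033,0,0,0;0,0,0,0,0,0;0,0,0,0,0,0' 0.06| sed -n 2,3p
python3 - <<'E'
from h import *; from cell import robot, workorder, read_camera
for n in("scene",):
    c=read_camera(n); np.savez(n+"2.npz",**c)
    for r in rivets(c,n):
        if len(r)==3: p=onz(c,r,.036);d=p[0]-p[2];print(n,p.mean(0),np.arctan2(d[1],d[0]))
E
```

```text
tool_pos: [0.5892, -0.1501, 0.1998]
tool_rot: [3.14, -0.002, 0.238]
time: 12.42
tool_pos: [0.5889, -0.1501, 0.1991]
tool_rot: [3.141, -0.001, 0.237]
contact_force: [-0.4, -0.5, 6.3]
opening: 0.0202
grip_force: 10.0
tool_pos: [0.5891, -0.1501, 0.263]
tool_rot: [3.139, -0.003, 0.238]
scene [ 0.5352 -0.4524] -0.2748750142865541
scene [ 0.6085 -0.1439] 0.23928913885667683
```

```bash
python3 drive.py '0,0,0.032,0,0,0;0,0,0.032,0,0,0;0,0,0,0,0,0;0,0,0,0,0,0;0,0,0,0,0,0;0,0,0,0,0,0;0,0,0,0,0,0;0,0,0,0,0,0' 0.01 20| sed -n 2,6p
python3 drive.py '0,0,0,0,0,0;0,0,0,0,0,0;0,0,0,0,0,0;0,0,-0.03,0,0,0;0,0,-0.03,0,0,0;0,0,-0.03,0,0,0;0,0,0,0,0,0.083;0,0,0,0,0,0' | sed -n 2,6p
python3 go.py .6428 .0676 .289 .155
python3 - <<'E'
from h import *
T=load("top0"); S=load("scene0")
print("mill top-view base/top px", onz(T,[(301,143),(300,117)],0),onz(T,[(300,120)],.13), "scene base",onz(S,[(266,276)],0), onz(S,[(260,244)],.135))
print("jar",onz(T,[(345,128)],.11),onz(S,[(240,213)],.11))
E
```

```text
tool_pos: [0.5892, -0.1501, 0.1988]
tool_rot: [3.14, -0.003, 0.238]
contact_force: [0.7, 0.5, 4.1]
opening: 0.0198
grip_force: 20.0
tool_pos: [0.5889, -0.15, 0.2895]
tool_rot: [3.139, -0.004, 0.152]
contact_force: [-0.3, 0.6, -1.9]
opening: 0.0197
grip_force: 20.0
pos [ 0.5889 -0.15    0.2895] rot [ 3.1392 -0.0039  0.1517] q [-0.38  0.6   1.44 -0.    1.1   1.04] F [-0.3  0.6 -1.9] op 0.0197
first turn rz -0.0033 (alt 6.28 ) then move [ 0.0868 -0.2067  0.0005]  | without turning [ 0.0861 -0.207   0.0005] dist 0.224
mill top-view base/top px [[ 0.7532 -0.0327]
 [ 0.8321 -0.0305]] [[ 0.7717 -0.0365]] scene base [[ 0.7826 -0.0176]] [[ 0.7728 -0.0322]]
jar [[ 0.7551 -0.1534]] [[ 0.749  -0.1524]]
```

```bash
python3 drive.py '0.0145,-0.0344,0,0,0,0;0.0145,-0.0344,0,0,0,0;0.0145,-0.0344,0,0,0,0;0.0145,-0.0344,0,0,0,0;0.0145,-0.0344,0,0,0,0;0.0143,-0.0344,0,0,0,-0.003;0,0,0,0,0,0;0,0,0,0,0,0' | sed -n 2,4p
python3 drive.py '0,0,0.025,0,0,0;0,0,0.025,0,0,0;0,0,0,0,0,0;0,0,0,0,0,0' | sed -n 2,4p
python3 go.py .6433 .0677 .215 .155
python3 - <<'E'
from h import *; from cell import robot, workorder, read_camera
c=read_camera("scene"); np.savez("scene3.npz",**c)
cv2.imwrite("pics/s3.png",cv2.resize(c["image"][200:360,285:465,::-1],None,fx=3.7,fy=3.7,interpolation=cv2.INTER_CUBIC))
E
```

```text
tool_pos: [0.6423, 0.0696, 0.2855]
tool_rot: [-3.141, 0.003, 0.163]
contact_force: [-0.5, -0.2, -1.5]
tool_pos: [0.642, 0.0661, 0.2354]
tool_rot: [-3.141, 0.005, 0.157]
contact_force: [-0.1, 0.0, -0.0]
pos [0.642  0.0661 0.2354] rot [-3.1411  0.0048  0.157 ] q [-0.02  0.72  1.37 -0.    1.06  1.4 ] F [-0.1  0.  -0. ] op 0.0194
first turn rz 0.002 (alt -6.281 ) then move [ 0.0016 -0.0013  0.0204]  | without turning [ 0.0016 -0.0013  0.0204] dist 0.021
```

View pics/s3.png

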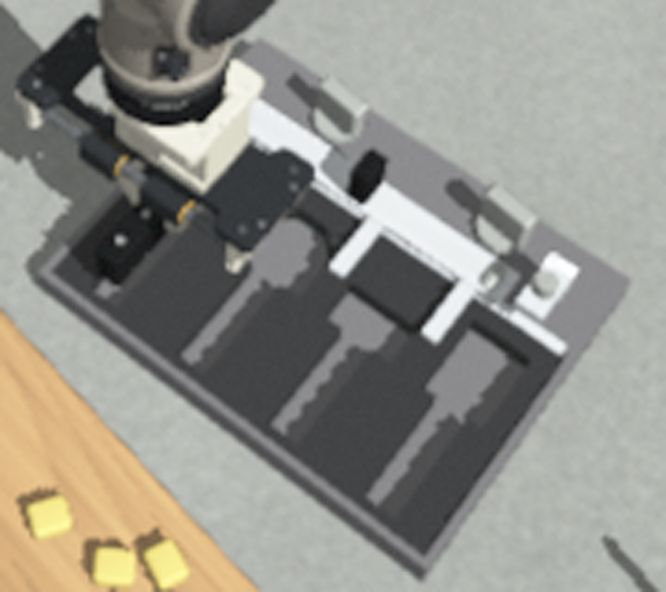

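The knife hangs over the rightmost pocket, with its handle at crop (130,245), and the comb teeth lie between the pockets. I'll lower it with small corrections.

```bash
python3 drive.py '0.0016,-0.0013,0,0,0,0.002;0,0,0,0,0,0;0,0,0.006,0,0,0;0,0,0,0,0,0;0,0,0,0,0,0' | sed -n 2,4p
python3 go.py .6433 .0677 .215 .155
python3 drive.py '0,0,0.004,0,0,0;0,0,0.003,0,0,0;0,0,0,0,0,0' | sed -n 2,4p
python3 drive.py '0,0,0.003,0,0,0;0,0,0.002,0,0,0;0,0,0,0,0,0' | sed -n 2,4p
```

```text
tool_pos: [0.6439, 0.0689, 0.231]
tool_rot: [3.142, 0.0, 0.156]
contact_force: [-0.3, -0.3, -0.7]
pos [0.6439 0.0689 0.231 ] rot [3.1416e+00 4.0000e-04 1.5560e-01] q [-0.01  0.73  1.36 -0.    1.05  1.4 ] F [-0.3 -0.3 -0.7] op 0.0197
first turn rz 0.0006 (alt -6.283 ) then move [-0.0008  0.0011  0.016 ]  | without turning [-0.0008  0.0011  0.016 ] dist 0.016
tool_pos: [0.6437, 0.0689, 0.2232]
tool_rot: [-3.141, 0.001, 0.156]
contact_force: [0.5, 0.4, -1.0]
tool_pos: [0.6438, 0.0689, 0.2185]
tool_rot: [-3.142, 0.001, 0.156]
contact_force: [-0.4, -0.2, -1.6]
```

```bash
python3 drive.py '-0.0005,0.0008,0,0,0,0;0,0,0.003,0,0,0;0,0,0,0,0,0' | sed -n 2,4p
python3 drive.py '0,0,0.003,0,0,0;0,0,0,0,0,0' | sed -n 2,4p
python3 drive.py '0,0,0.003,0,0,0;0,0,0,0,0,0' | sed -n 2,4p
python3 drive.py '0,0,0.003,0,0,0;0,0,0,0,0,0' | sed -n 2,4p
```

```text
tool_pos: [0.6435, 0.068, 0.2156]
tool_rot: [-3.142, 0.001, 0.155]
contact_force: [-0.6, 0.1, -1.9]
tool_pos: [0.6435, 0.068, 0.2125]
tool_rot: [-3.142, 0.001, 0.155]
contact_force: [-0.6, -0.9, -1.6]
tool_pos: [0.6435, 0.068, 0.2095]
tool_rot: [-3.142, 0.001, 0.156]
contact_force: [-0.6, 0.3, -1.4]
tool_pos: [0.6435, 0.068, 0.2065]
tool_rot: [-3.142, 0.001, 0.155]
contact_force: [-0.1, -0.3, -1.3]
```

The knife dropped into its pocket with no side force. Seat it, release and lift.

```bash
python3 drive.py '0,0,0.001,0,0,0;0,0,0.0005,0,0,0;0,0,0,0,0,0' | sed -n 2,4p
python3 drive.py '0,0,0,0,0,0;0,0,0,0,0,0;0,0,0,0,0,0;0,0,0,0,0,0;0,0,0,0,0,0;0,0,-0.03,0,0,0;0,0,-0.03,0,0,0;0,0,-0.03,0,0,0' 0.045 | sed -n 2,4p
python3 - <<'E'
from h import *; from cell import robot, workorder, read_camera
for n in("top","scene"):
    c=read_camera(n); np.savez(n+"4.npz",**c)
    for r in rivets(c,n):
        if len(r)==3: p=onz(c,r,.036);d=p[0]-p[2];print(n,p.mean(0),np.arctan2(d[1],d[0]))
E
# crinkle target (top + bias): origin = mid - .0181*axis
python3 go.py .5422 -.2473 .27 -.302
```

```text
tool_pos: [0.6437, 0.068, 0.2055]
tool_rot: [3.142, -0.0, 0.155]
contact_force: [-0.3, 0.2, -1.5]
tool_pos: [0.6435, 0.068, 0.2962]
tool_rot: [-3.141, 0.001, 0.155]
contact_force: [0.5, -0.9, 1.4]
top [ 0.5312 -0.4576] -0.2693125554629221
top [ 0.5242 -0.2428] -0.2879073475709326
top [ 0.4817 -0.355 ] 0.26159029055151417
scene [ 0.529  -0.2382] -0.32656910558583496
pos [0.645  0.0681 0.3016] rot [ 3.1398 -0.0105  0.1556] q [-0.01  0.65  1.3  -0.    1.18  1.4 ] F [1.  0.4 0.6] op 0.0452
first turn rz 0.4576 (alt -5.826 ) then move [-0.0043  0.3317  0.0316]  | without turning [-0.1504  0.2957  0.0316] dist 0.333
```

```bash
python3 drive.py '0,0,0,0,0,0.115;0,0,0,0,0,0.115;0,0,0,0,0,0.115;0,0,0,0,0,0.115;-0.0005,0.037,0.003,0,0,0;-0.0005,0.037,0.003,0,0,0;-0.0005,0.037,0.003,0,0,0;-0.0005,0.037,0.003,0,0,0' 0.05| sed -n 2,3p
python3 drive.py '-0.0005,0.037,0.003,0,0,0;-0.0005,0.037,0.003,0,0,0;-0.0005,0.037,0.003,0,0,0;-0.0005,0.037,0.003,0,0,0;-0.0005,0.0357,0.003,0,0,0;0,0,0,0,0,0;0,0,0,0,0,0' | sed -n 2,3p
python3 go.py .5422 -.2471 .199 -.305
```

```text
tool_pos: [0.5965, -0.0736, 0.2828]
tool_rot: [3.141, 0.001, -0.304]
tool_pos: [0.539, -0.2488, 0.2678]
tool_rot: [-3.141, 0.001, -0.308]
pos [ 0.539  -0.2488  0.2678] rot [-3.1413e+00  1.1000e-03 -3.0830e-01] q [-0.56  0.6   1.5   0.    1.04  1.32] F [ 0.2  0.5 -1.3] op 0.05
first turn rz -0.0033 (alt 6.28 ) then move [ 0.0025 -0.0026  0.0688]  | without turning [ 0.0025 -0.0026  0.0688] dist 0.069
```

```bash
python3 drive.py '0.0025,-0.0026,0.028,0,0,0;0,0,0.028,0,0,0;0,0,0.0125,0,0,0;0,0,0,0,0,0;0,0,0,0,0,0' | sed -n 2,3p
python3 go.py .5422 -.2471 .199 -.305
python3 drive.py '0,0,0,0,0,0;0,0,0,0,0,0;0,0,0,0,0,0;0,0,0,0,0,0;0,0,0,0,0,0;0,0,0,0,0,0;0,0,0,0,0,0;0,0,0,0,0,0' 0.01 20
python3 drive.py '0,0,0,0,0,0;0,0,-0.03,0,0,0;0,0,-0.03,0,0,0;0,0,-0.03,0,0,0;0,0,0,0,0,0' | sed -n 2,6p
```

```text
tool_pos: [0.5434, -0.2441, 0.1996]
tool_rot: [-3.141, 0.001, -0.303]
pos [ 0.5434 -0.2441  0.1996] rot [-3.1411e+00  1.5000e-03 -3.0310e-01] q [-0.55  0.69  1.55  0.    0.9   1.32] F [ 0.1 -0.4  0.4] op 0.0497
first turn rz 0.0019 (alt -6.281 ) then move [-0.0003  0.0033  0.0006]  | without turning [-0.0003  0.0033  0.0006] dist 0.003
time: 20.45
tool_pos: [0.5432, -0.2455, 0.2007]
tool_rot: [3.141, -0.001, -0.305]
contact_force: [-0.8, -0.6, 5.7]
opening: 0.0201
grip_force: 20.0
tool_pos: [0.5443, -0.2461, 0.2959]
tool_rot: [3.139, -0.01, -0.304]
contact_force: [0.4, -0.7, 0.2]
opening: 0.0199
grip_force: 20.0
```

```bash
python3 drive.py '0,0,0,0,0,-0.12;0,0,0,0,0,-0.12;0,0,0,0,0,-0.12;0,0,0,0,0,-0.12;0,0,0,0,0,-0.12;0,0,0,0,0,-0.12;0,0,0,0,0,-0.12;0,0,0,0,0,-0.12'| sed -n 3p
python3 drive.py '0,0,0,0,0,-0.12;0,0,0,0,0,-0.12;0,0,0,0,0,-0.12;0,0,0,0,0,-0.12;0,0,0,0,0,-0.12;0,0,0,0,0,-0.12;0,0,0,0,0,-0.12;0,0,0,0,0,-0.12'| sed -n 3p
python3 drive.py '0,0,0,0,0,-0.12;0,0,0,0,0,-0.12;0,0,0,0,0,-0.12;0,0,0,0,0,-0.12;0,0,0,0,0,-0.12;0,0,0,0,0,-0.12;0,0,0,0,0,-0.12;0,0,0,0,0,-0.12'| sed -n 3p
python3 drive.py '0,0,0,0,0,-0.12;0,0,0,0,0,-0.12;0,0,0,0,0,-0.12;0,0,0,0,0,-0.12;0,0,0,0,0,-0.12;0,0,0,0,0,-0.12;0,0,0,0,0,0;0,0,0,0,0,0'| sed -n 2,3p
python3 go.py .6319 .2927 .28 3.2966
```

```text
tool_rot: [-3.14, 0.0, 0.661]
tool_rot: [-3.141, -0.001, 1.621]
tool_rot: [-3.142, -0.001, 2.581]
tool_pos: [0.543, -0.2453, 0.2895]
tool_rot: [3.141, -0.001, -2.991]
pos [ 0.543  -0.2453  0.2895] rot [ 3.1410e+00 -7.0000e-04 -2.9914e+00] q [-0.55  0.58  1.48 -0.    1.09 -2.27] F [ 0.2  0.3 -0.6] op 0.0195
first turn rz -0.0048 (alt 6.278 ) then move [-0.1709  0.5178  0.0095]  | without turning [-0.1685  0.5186  0.0095] dist 0.545
```

```bash
python3 drive.py '-0.0122,0.037,0,0,0,-0.0048;-0.0122,0.037,0,0,0,0;-0.0122,0.037,0,0,0,0;-0.0122,0.037,0,0,0,0;-0.0122,0.037,0,0,0,0;-0.0122,0.037,0,0,0,0;-0.0122,0.037,0,0,0,0;-0.0122,0.037,0,0,0,0'| sed -n 2,3p
python3 drive.py '-0.0122,0.037,0.002,0,0,0;-0.0122,0.037,0.002,0,0,0;-0.0122,0.037,0.002,0,0,0;-0.0122,0.037,0.002,0,0,0;-0.0122,0.037,0.002,0,0,0;-0.0122,0.037,0,0,0,0;0,0,0,0,0,0;0,0,0,0,0,0'| sed -n 2,3p
python3 go.py .6319 .2927 .231 3.2966
```

```text
tool_pos: [0.5928, 0.0643, 0.2899]
tool_rot: [-3.142, -0.0, -2.987]
tool_pos: [0.6295, 0.2956, 0.279]
tool_rot: [-3.141, -0.001, -2.983]
pos [0.6295 0.2956 0.279 ] rot [-3.1414e+00 -9.0000e-04 -2.9826e+00] q [ 0.33  0.76  1.15 -0.    1.23 -1.4 ] F [-0.5 -1.2 -0.8] op 0.0195
first turn rz 0.004 (alt -6.279 ) then move [-0.002  -0.0032  0.048 ]  | without turning [-0.002  -0.0032  0.048 ] dist 0.048
```

```bash
python3 drive.py '0,0,0.025,0,0,0.004;0,0,0.023,0,0,0;0,0,0,0,0,0;0,0,0,0,0,0;0,0,0,0,0,0'| sed -n 2,3p
python3 go.py .6319 .2927 .222 3.2966
```

```text
tool_pos: [0.6306, 0.2923, 0.2333]
tool_rot: [-3.142, 0.001, -2.989]
pos [0.6306 0.2923 0.2333] rot [-3.1416e+00  1.3000e-03 -2.9890e+00] q [ 0.32  0.81  1.2  -0.    1.14 -1.4 ] F [-0.   0.5  0. ] op 0.02
first turn rz -0.0024 (alt 6.281 ) then move [-0.0013  0.0002  0.0113]  | without turning [-0.0013  0.0002  0.0113] dist 0.011
```

```bash
python3 drive.py '-0.0012,0.0002,0.004,0,0,-0.002;0,0,0.004,0,0,0;0,0,0,0,0,0'| sed -n 2,4p
python3 drive.py '0,0,0.003,0,0,0;0,0,0.003,0,0,0;0,0,0,0,0,0'| sed -n 2,4p
python3 drive.py '0,0,0.003,0,0,0;0,0,0,0,0,0'| sed -n 2,4p
python3 go.py .6319 .2927 .2067 3.2966
```

```text
tool_pos: [0.6314, 0.2934, 0.2243]
tool_rot: [3.142, 0.001, -2.985]
contact_force: [1.7, -0.8, 1.0]
tool_pos: [0.6316, 0.2936, 0.2228]
tool_rot: [3.141, 0.004, -2.985]
contact_force: [-6.9, -3.3, 19.7]
tool_pos: [0.632, 0.2937, 0.2211]
tool_rot: [3.141, 0.007, -2.985]
contact_force: [-6.4, -2.7, 25.0]
pos [0.632  0.2937 0.2211] rot [ 3.1412  0.007  -2.9848] q [ 0.33  0.82  1.2  -0.    1.11 -1.4 ] F [-6.4 -2.7 25. ] op 0.0199
first turn rz 0.0018 (alt -6.281 ) then move [ 0.0003 -0.0009  0.0144]  | without turning [ 0.0003 -0.0009  0.0144] dist 0.014
```

```bash
python3 -c "
from cell import robot, workorder, read_camera; o=robot.observe(); print(o['contact_force'],o['torque'],o['tool_pos'])"
python3 drive.py '0,0,-0.005,0,0,0;0,0,-0.005,0,0,0;0,0,0,0,0,0;0,0,0,0,0,0'| sed -n 2,4p
python3 - <<'E'
from h import *; from cell import robot, workorder, read_camera
c=read_camera("scene"); np.savez("scene5.npz",**c)
cv2.imwrite("pics/s5.png",cv2.resize(c["image"][235:355,330:460,::-1],None,fx=5,fy=5,interpolation=cv2.INTER_CUBIC))
E
```

```text
[-6.36253656 -2.68132525 24.95018956] [-0.62354691  0.89428516 -0.03850049] [0.63202021 0.2936745  0.22106092]
tool_pos: [0.6312, 0.2936, 0.2249]
tool_rot: [-3.142, -0.0, -2.985]
contact_force: [0.0, 0.0, -1.1]
```

View pics/s5.png

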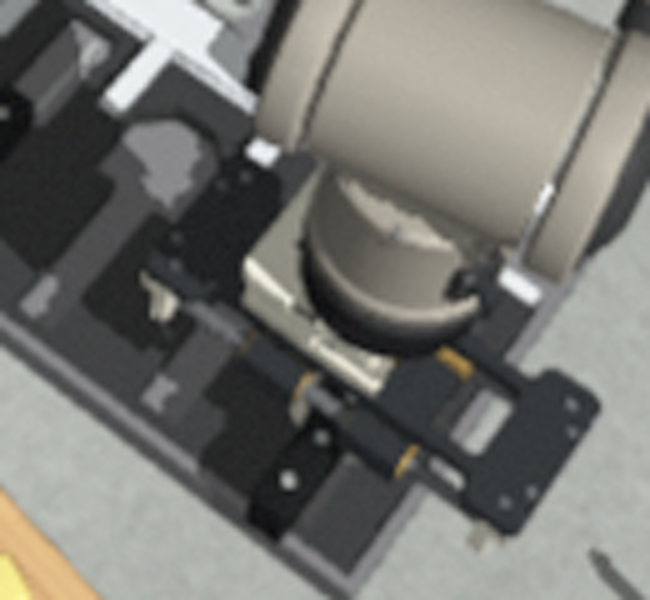

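The hand hides the pocket, but the handle at crop (290,480) looks aligned. The bottom is resting on the foam face, so I'll probe with small shifts.

```bash
python3 drive.py '0,-0.001,0,0,0,0;0,0,0.003,0,0,0;0,0,0.002,0,0,0;0,0,0,0,0,0'| sed -n 2,4p
python3 -c "
from cell import robot, workorder, read_camera; o=robot.observe(); print(o['contact_force'],o['torque'],o['tool_pos'])"
python3 - <<'E'
from h import *
c=load("scene5"); g=cv2.cvtColor(c["image"],cv2.COLOR_RGB2GRAY)
ex=np.array([.988,.1544]);ey=np.array([-.1544,.988])
def cen(u,v):
    w=np.clip(g[int(v)-2:int(v)+4,int(u)-2:int(u)+4].astype(float)-50,0,None); yy,xx=np.mgrid[int(v)-2:int(v)+4,int(u)-2:int(u)+4]; return (xx*w).sum()/w.sum(),(yy*w).sum()/w.sum()
a=cen(330+290/5,235+480/5); b=cen(330+322/5,235+437/5)
P=onz(c,[a,b],.0605); t=np.array([.6312,.2936]); print(a,b,(P-t)@ex,(P-t)@ey)
k=load("scene4"); g=cv2.cvtColor(k["image"],cv2.COLOR_RGB2GRAY); m=np.zeros_like(g); m[235:290,300:345]=g[235:290,300:345]<50
for i,st,ce,bb in blobs(g,m,60,2000):
    f=cv2.morphologyEx(bb.astype(np.uint8),cv2.MORPH_CLOSE,np.ones((5,5))); inn=cv2.erode(f,np.ones((3,3)))>0
    for j,s2,c2,b2 in blobs(g,inn&(g>60),1,30):
        q=cen(*c2); p=onz(k,q,.042)[0]-[.6437,.068]; print("knife riv",q,p@ex,p@ey)
E
```

```text
tool_pos: [0.6314, 0.2925, 0.2212]
tool_rot: [-3.141, 0.0, -2.985]
contact_force: [-3.3, -1.5, 8.5]
[-3.29856239 -1.50838835  8.52009805] [-0.29218224  0.44907954 -0.00618974] [0.63135519 0.29248254 0.22122338]
(np.float64(387.2470449172577), np.float64(330.59929078014187)) (np.float64(393.8143459915612), np.float64(322.042194092827)) [0.0435 0.0174] [0.0005 0.0009]
knife riv (np.float64(329.9269406392694), np.float64(257.1004566210046)) -0.006242488128794484 0.0014036165856887856
knife riv (np.float64(323.555720653789), np.float64(264.0772659732541)) 0.01957966977205699 0.0013453700207564422
knife riv (np.float64(316.98939393939395), np.float64(271.2909090909091)) 0.04569820518400423 0.001327471734393305
```

```bash
python3 drive.py '-0.0008,0,0,0,0,0;0,0,0,0,0,0'| sed -n 2,4p
python3 drive.py '-0.0008,0,0,0,0,0;0,0,0,0,0,0'| sed -n 2,4p
python3 drive.py '-0.0008,0,0,0,0,0;0,0,0,0,0,0'| sed -n 2,4p
python3 -c "
from cell import robot, workorder, read_camera; o=robot.observe(); print(o['contact_force'],o['torque'],o['tool_pos'])"
```

```text
tool_pos: [0.6318, 0.2926, 0.2212]
tool_rot: [-3.141, -0.001, -2.985]
contact_force: [-5.9, -2.7, 10.9]
tool_pos: [0.6324, 0.2928, 0.2213]
tool_rot: [-3.141, -0.001, -2.985]
contact_force: [-6.2, -1.7, 10.7]
tool_pos: [0.6332, 0.293, 0.2213]
tool_rot: [-3.141, -0.002, -2.985]
contact_force: [-6.4, -1.3, 11.2]
[-6.43393112 -1.31532169 11.1915567 ] [-0.200639    0.89602075 -0.07252157] [0.63317036 0.29296928 0.22125384]
```

```bash
python3 drive.py '0.002,0,-0.001,0,0,0;0.001,0,0,0,0,0;0,0,0,0,0,0'| sed -n 2,4p
python3 drive.py '0.0007,0,0,0,0,0;0,0,0,0,0,0'| sed -n 2,4p
python3 drive.py '0.0007,0,0,0,0,0;0,0,0,0,0,0'| sed -n 2,4p
python3 drive.py '0.0007,0,0,0,0,0;0,0,0,0,0,0'| sed -n 2,4p
python3 -c "
from cell import robot, workorder, read_camera; o=robot.observe(); print(o['contact_force'],o['torque'],o['tool_pos'])"
```

```text
tool_pos: [0.6309, 0.2925, 0.2213]
tool_rot: [3.142, 0.001, -2.985]
contact_force: [0.7, -0.9, 3.4]
tool_pos: [0.6304, 0.2924, 0.2213]
tool_rot: [3.141, 0.001, -2.985]
contact_force: [2.7, 1.0, 3.3]
tool_pos: [0.6296, 0.2922, 0.2213]
tool_rot: [3.142, 0.001, -2.985]
contact_force: [2.2, 0.2, 2.1]
tool_pos: [0.6288, 0.2921, 0.2213]
tool_rot: [-3.142, 0.001, -2.985]
contact_force: [2.2, 1.3, 3.6]
[2.24371519 1.33441702 3.62096676] [ 0.1410146  -0.60706026  0.00860148] [0.62882016 0.29209003 0.22128438]
```

```bash
python3 drive.py '0,0,-0.006,0,0,0;0,0,-0.006,0,0,0;0,0,0,0,0,0;0,0,0,0,0,0'| sed -n 2,4p
python3 - <<'E'
from h import *; from cell import robot, workorder, read_camera
ex=np.array([.988,.1544]);ey=np.array([-.1544,.988])
def riv(k,roi,z,t,lab):
    g=cv2.cvtColor(k["image"],cv2.COLOR_RGB2GRAY); x0,y0,x1,y1=roi; m=np.zeros_like(g); m[y0:y1,x0:x1]=(g[y0:y1,x0:x1]>75)
    for j,s2,c2,b2 in blobs(g,m,2,14):
        yy,xx=np.nonzero(cv2.dilate(b2.astype(np.uint8),np.ones((3,3)))); w=np.clip(g[yy,xx].astype(float)-40,0,None)
        if np.median(g[yy.min()-1:yy.max()+2,xx.min()-1:xx.max()+2])>60: continue
        q=((xx*w).sum()/w.sum(),(yy*w).sum()/w.sum()); p=onz(k,q,z)[0]-t; print(lab,np.round(q,1),s2[4],round(p@ex,4),round(p@ey,4))
riv(load("scene3"),(308,255,332,275),.0724,[.642,.0661],"knife held")
riv(load("scene4"),(305,245,340,285),.042,[.6437,.068],"knife seated")
o=robot.observe(); c=read_camera("scene"); np.savez("scene6.npz",**c)
print(o["tool_pos"],o["tool_rot"])
riv(c,(375,305,410,345),o["tool_pos"][2]-.2007+.036,o["tool_pos"][:2],"crinkle held")
E
```

```text
tool_pos: [0.6285, 0.2921, 0.2332]
tool_rot: [-3.141, -0.0, -2.985]
contact_force: [-0.0, 0.6, -1.1]
knife held [324.  257.3] 2 0.0188 0.0017
knife held [317.1 264.4] 8 0.0449 0.0011
knife seated [330.  257.1] 9 -0.0063 0.0015
knife seated [323.5 264.1] 9 0.0197 0.0014
knife seated [317.  271.3] 8 0.0457 0.0015
[0.6285 0.2921 0.2332] [-3.1415 -0.0004 -2.9848]
crinkle held [394.7 319.5] 4 0.0171 0.0009
crinkle held [388.1 328.1] 9 0.0433 0.0007
```

The scene view shows the crinkle's rivets lying 1.7–2.5 mm further to -x in the hand than the knife's did. So it needs to go further to +x than I have tried.

```bash
python3 go.py .6350 .2932 .2255 3.2966
python3 drive.py '-0.0065,0.0001,0,0,0,-0.0018;0,0,0,0,0,0;0,0,0.006,0,0,0;0,0,0,0,0,0;0,0,0,0,0,0'| sed -n 2,4p
python3 drive.py '0,0,0.003,0,0,0;0,0,0.003,0,0,0;0,0,0,0,0,0'| sed -n 2,4p
python3 drive.py '0,0,0.002,0,0,0;0,0,0,0,0,0'| sed -n 2,4p
python3 go.py .6350 .2932 .2067 3.2966
```

```text
pos [0.6285 0.2921 0.2329] rot [-3.1414e+00 -9.0000e-04 -2.9848e+00] q [ 0.32  0.8   1.2  -0.    1.14 -1.4 ] F [ 0.1 -0.5 -1. ] op 0.0196
first turn rz 0.0017 (alt -6.281 ) then move [-0.0066  0.0001  0.0074]  | without turning [-0.0066  0.0001  0.0074] dist 0.01
tool_pos: [0.6348, 0.2931, 0.2261]
tool_rot: [-3.141, -0.002, -2.983]
contact_force: [-0.1, -0.1, -0.6]
tool_pos: [0.6351, 0.2933, 0.2213]
tool_rot: [-3.142, 0.0, -2.983]
contact_force: [-0.0, -0.1, 0.7]
tool_pos: [0.635, 0.2933, 0.2212]
tool_rot: [-3.142, 0.001, -2.983]
contact_force: [-4.7, -3.1, 12.1]
pos [0.635  0.2933 0.2212] rot [-3.1416e+00  1.2000e-03 -2.9829e+00] q [ 0.32  0.83  1.19 -0.    1.13 -1.41] F [-4.7 -3.1 12.1] op 0.0196
first turn rz 0.0036 (alt -6.28 ) then move [ 0.     -0.0001  0.0145]  | without turning [ 0.     -0.0001  0.0145] dist 0.015
```

```bash
python3 - <<'E'
from cell import robot, workorder, read_camera; import numpy as np
o=robot.observe(); F,t=o["contact_force"],o["torque"]; print(F.round(1),t.round(3))
rz=-.2; ry=(t[0]+rz*F[1])/F[2]; rx=(rz*F[0]-t[1])/F[2]; print("r case",rx*.988+ry*.154,-rx*.154+ry*.988)
E
python3 drive.py '0,0,-0.02,0,0,0;0,0,-0.02,0,0,0;0,0,-0.02,0,0,0;-0.03,0,-0.02,0,0,0;-0.03,0,-0.02,0,0,0;-0.03,0,0,0,0,0;0,0,0,0,0,0;0,0,0,0,0,0'| sed -n 2,4p
python3 - <<'E'
from h import *; from cell import robot, workorder, read_camera
c=read_camera("top"); np.savez("top7.npz",**c); d=read_camera("scene"); np.savez("scene7.npz",**d)
a=cv2.resize(c["image"][130:255,155:300,::-1],None,fx=3,fy=3,interpolation=cv2.INTER_CUBIC); b=cv2.resize(d["image"][205:365,290:420,::-1],None,fx=2.7,fy=2.7,interpolation=cv2.INTER_CUBIC)
H=max(a.shape[0],b.shape[0]); f=lambda i:cv2.copyMakeBorder(i,0,H-i.shape[0],0,0,cv2.BORDER_CONSTANT); cv2.imwrite("pics/p7.png",np.hstack([f(a),f(b)]))
E
```

```text
[-4.7 -3.1 12.1] [-0.195  0.659 -0.016]
r case 0.028729685908701345 0.031194473577467536
tool_pos: [0.7249, 0.3071, 0.3165]
tool_rot: [-3.141, -0.002, -2.984]
contact_force: [-0.3, -1.1, -1.7]
```

View pics/p7.png

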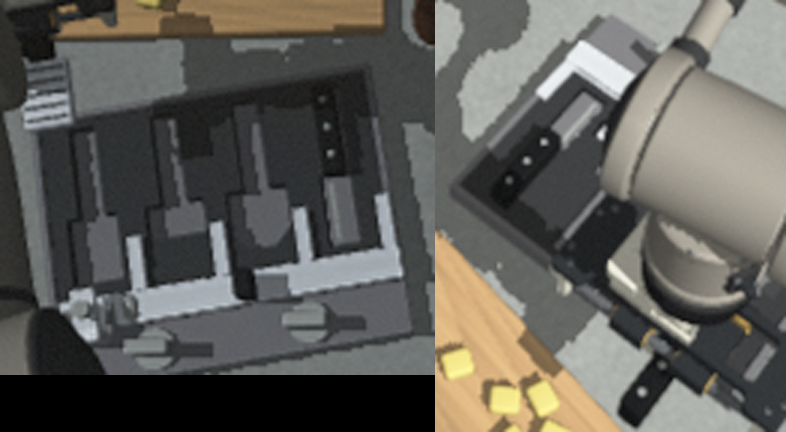

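The left half shows the top view: the knife lies in its pocket with the handle at crop (328,130), and the held crinkle's head shows clearly at crop (48,95). I can measure where the head sits relative to the TCP.

Run:
```python
from h import *
c=load("top7"); g=cv2.cvtColor(c["image"],cv2.COLOR_RGB2GRAY)
f=lambda p:(155+p[0]/3-.33,130+p[1]/3-.33)
E={"front":edge(g,f((28,127)),f((70,125)),h=2),"left":edge(g,f((22,78)),f((24,120)),h=2),"right":edge(g,f((69,75)),f((72,118)),h=2)}
t=np.array([.7249,.3071]); ex=np.array([.988,.1544]);ey=np.array([-.1544,.988])
for z in(.117,.129):
  for n,e in E.items():
    P=onz(c,[e[0],e[0]+5*e[1]],z); d=P[1]-P[0]; q=P[0]-t; print(z,n,e[0],e[2].round(2),"x'",round(q@ex,4),"y'",round(q@ey,4),"dir",round(np.arctan2(d@ey,d@ex),3))
m=np.zeros_like(g); m[145:175,158:182]=g[145:175,158:182]>110
for b in blobs(g,m,30,900):
    q=onz(c,b[2],.129)[0]-t; print(b[1],b[2],q@ex,q@ey)
# pockets: predicted bottoms etc
print(g[146:176,158:184])
```

```text
0.117 front [171.8142 171.7167] 0.09 x' -0.0829 y' -0.0007 dir -1.568
0.117 left [162.815  165.4536] 0.24 x' -0.0623 y' 0.0204 dir -0.187
0.117 right [178.1105 162.3047] 0.43 x' -0.0607 y' -0.0193 dir -0.169
0.129 front [171.8142 171.7167] 0.09 x' -0.0867 y' -0.0043 dir -1.568
0.129 left [162.815  165.4536] 0.24 x' -0.0664 y' 0.0165 dir -0.187
0.129 right [178.1105 162.3047] 0.43 x' -0.0649 y' -0.0228 dir -0.169
[174 145   8  22  70] [179.2429 152.2429] -0.038801252262908835 -0.028532240258150623
[158 160  21  15 180] [168.1722 167.1167] -0.07310601252038254 0.003544090192326511
[[ 45  42  42  39  24  15  20  26  25  22  24  23  22  18  13  83 113 116
  116 119 119 115 118 115 113 114]
 [ 46  42  46  45  30  18  20  22  22  20  22  21  20  19  16  65 110 115
  115 118 116 117 120 117 115 116]
 [ 45  46  46  44  33  18  16  21  21  19  23  25  21  20  11  52 109 112
  106 114 112 111 115 116 118 115]
 [ 46  43  48  46  66  78  42  16  19  19  16  19  12  34  42  78 102 101
   93  95 107 109 113 116 116 117]
 [ 44  45  41  45  52 101  76  35  39  42  60  83  86  92  89  97  97  99
   9
[... 2056 characters left out ...]
98 112 141
  155 165 139  84  62  66  59  53]
 [118 116 116 117 104 136 106  86 110 108 122 147 155 160 168 164 164 161
  164 158 131  83  52  46  47  45]
 [117 116 116 117 112 169 164 164 170 167 167 164 163 160 153 141 127 107
  103  97  87  65  52  47  50  50]
 [122 120 120 114 114 155 170 165 153 143 126 110 104 101  95  83  68  60
   55  58  47  44  44  42  35  35]
 [115 121 116 114 112 116 110  99  93  83  67  61  56  52  54  53  48  50
   47  41  32  29  28  28  24  29]
 [109 119 119 118 118 110 109  91  84  61  49  49  48  48  49  46  47  50
   48  41  29  29  40  48  46  50]
 [111 119 117 119 114 114 117 103  97  70  43  46  49  48  50  51  52  51
   48  45  24  35  50  56  55  53]]
```

Run:
```python
from h import *
ex=np.array([.988,.1544]);ey=np.array([-.1544,.988]); k=load("scene7"); g=cv2.cvtColor(k["image"],cv2.COLOR_RGB2GRAY)
m=np.zeros_like(g); m[335:365,355:385]=g[335:365,355:385]>70
for b in blobs(g,m,1,14):
    yy,xx=np.nonzero(cv2.dilate(b[3].astype(np.uint8),np.ones((3,3)))); w=np.clip(g[yy,xx].astype(float)-40,0,None); q=((xx*w).sum()/w.sum(),(yy*w).sum()/w.sum())
    p=onz(k,q,.1518)[0]-[.7249,.3071]; print(np.round(q,1),b[1][4],p@ex,p@ey)
a=cv2.resize(load("top7")["image"][135:185,150:200,::-1],None,fx=8,fy=8,interpolation=cv2.INTER_CUBIC); b=cv2.resize(k["image"][320:370,340:390,::-1],None,fx=8,fy=8,interpolation=cv2.INTER_CUBIC)
cv2.imwrite("pics/p8.png",np.hstack([a,b]))
```

```text
[374.6 334.6] 4 0.006056835062916509 -0.0038422079415200124
[378.7 335.9] 4 0.002807652864930834 0.004287014937939999
[373.7 339.8] 6 0.016017431779023088 0.0009098495346664927
[366.2 349.7] 14 0.041802965122026615 0.000845028489228226
```

View pics/p8.png

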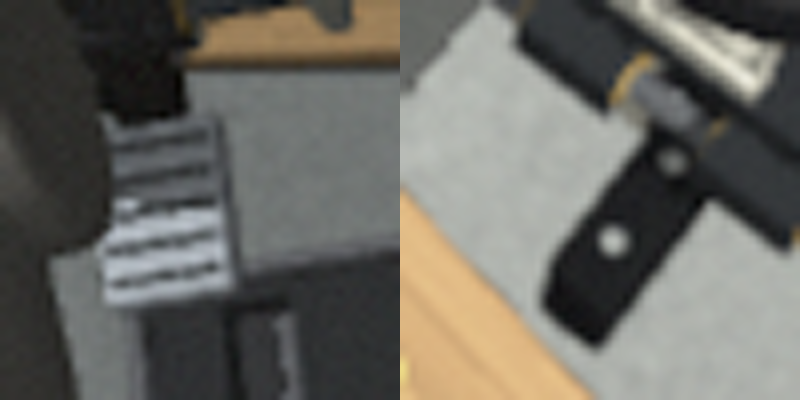

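The head looks roughly aligned in the hand, with its front edge at x' = -83 mm. So I'll check the pocket positions directly: the right (-y) slot edges and far ends at foam height, against their nominal values.

Run:
```python
from h import *
o=np.array([.6003,.1748]); 
for cam,o in(("top0",[.6003,.1748]),("scene0",[.6023,.1777])):
    c=load(cam); g=cv2.cvtColor(c["image"],cv2.COLOR_RGB2GRAY); y=.155; R=np.array([[np.cos(y),-np.sin(y)],[np.sin(y),np.cos(y)]])
    px=lambda a,b:proj(c,[*(o+R@[a,b]),.022])[0]
    print(cam)
    for n,yc,hw,hx in(("knife",-.114,.016,-.089),("wheel",-.038,.028,-.077),("peeler",.038,.027,-.053),("crinkle",.114,.023,-.083)):
        out=[]
        # perpendicular profiles across slot in y' (mm), averaged along x'
        yy=np.arange(-20,20.1,1)
        prof=np.array([np.mean([map_coordinates(g.astype(float),[[q[1]],[q[0]]],order=1)[0] for q in (px(a,yc+b/1000) for a in np.linspace(.02,.075,12))]) for b in yy])
        xx=np.arange(70,100,1); pf=np.array([np.mean([map_coordinates(g.astype(float),[[q[1]],[q[0]]],order=1)[0] for q in (px(a/1000,yc+b/1000) for b in np.linspace(-9,6,7))]) for a in xx])
        print(n,"y:",prof.astype(int)); print("   x70..:",pf.astype(int))
```

```text
top0
knife y: [41 41 41 41 42 45 50 57 66 74 80 82 82 81 79 76 70 62 54 49 47 47 48 48
 48 48 48 47 45 43 39 36 36 38 40 41 42 42 42 42 42]
   x70..: [57 57 57 57 57 57 56 54 50 46 40 34 30 27 27 29 32 36 39 41 41 41 42 45
 50 56 64 71 78 83]
wheel y: [41 41 41 41 42 45 50 57 66 74 80 82 81 79 75 68 60 52 48 47 48 48 49 49
 49 48 46 44 41 36 32 31 34 38 41 42 42 42 42 42 41]
   x70..: [57 58 58 57 56 55 53 50 46 44 41 36 31 28 28 30 34 38 41 42 41 41 42 45
 50 56 64 72 80 85]
peeler y: [41 41 41 42 43 46 51 59 68 76 81 81 78 72 65 58 52 48 47 47 48 48 48 48
 48 47 44 40 35 30 28 30 35 39 42 43 43 43 42 42 42]
   x70..: [53 54 55 56 58 58 57 55 51 45 38 33 28 26 26 30 34 38 40 42 42 43 44 48
 54 61 69 76 82 86]
crinkle y: [42 42 42 43 44 48 54 62 71 78 81 79 72 63 56 50 48 48 48 48 48 48 48 48
 47 44 39 33 28 26 28 32 37 41 43 44 44 44 43 43 43]
   x70..: [51 52 52 53 53 54 53 51 48 45 41 35 30 27 28 31 36 39 41 42 42 42 44 47
 53 60 67 75 81 86]
scene0
knife y: [ 64  63  63  63  63  63  62  61  59  58  60  67  80  95 109 120 127 130
 131 131 130 126 118 107  96  86  79  76  75  74  7
[... 409 characters left out ...]
111 110 109 107 104  99  92
  83  75  68  65  64  66  72  82  96 110 120 125]
peeler y: [ 63  63  63  63  63  63  62  61  63  72  86 102 115 124 129 131 131 130
 127 120 111  99  88  80  76  75  75  74  74  73  72  70  68  66  65  64
  63  63  63  63  64]
   x70..: [109 109 110 109 109 107 104 102 100  99  99 100 101 103 104 105 101  95
  85  76  69  65  64  66  72  83  97 110 121 126]
crinkle y: [ 63  63  63  63  63  63  63  66  74  89 105 118 126 130 131 131 130 127
 120 109  96  85  77  74  74  74  74  74  74  73  73  70  68  66  64  63
  63  63  63  63  63]
   x70..: [104 105 105 106 106 106 105 104 104 103 102 102 102 102 101  99  96  90
  82  74  67  64  64  66  73  85  99 113 123 126]
```

All four pockets sit where they should. The front edge I measured was probably the head's upper edge, so the tool sits about 3 mm towards -x in the hand, which agrees with the rivets. I'll press lightly and slide further to +x.

```bash
python3 go.py .6358 .2935 .232 3.2966
```

```text
pos [0.7234 0.3074 0.3175] rot [-3.1412e+00 -3.0000e-03 -2.9830e+00] q [ 0.3   0.93  0.69  0.    1.52 -1.42] F [-1.1  0.4 -0.9] op 0.0201
first turn rz 0.0036 (alt -6.28 ) then move [ 0.0887 -0.0002  0.0855]  | without turning [0.0887 0.0001 0.0855] dist 0.123
```

```bash
python3 drive.py '0.03,0,0,0,0,0;0.03,0,0,0,0,-0.002;0.03,0,0.02,0,0,0;0,0,0.03,0,0,0;0,0,0.03,0,0,0;0,0,0,0,0,0;0,0,0,0,0,0'| sed -n 2,4p
python3 go.py .6358 .2935 .222 3.2966
```

```text
tool_pos: [0.6339, 0.2931, 0.2385]
tool_rot: [-3.141, -0.004, -2.981]
contact_force: [0.8, 0.4, -0.2]
pos [0.6339 0.2931 0.2385] rot [-3.1409 -0.0036 -2.9807] q [ 0.32  0.81  1.18 -0.    1.16 -1.41] F [ 0.8  0.4 -0.2] op 0.0198
first turn rz 0.0059 (alt -6.277 ) then move [-0.0019  0.0001  0.0165]  | without turning [-0.0019  0.0001  0.0165] dist 0.017
```

```bash
python3 drive.py '-0.0019,0,0.008,0,0,0.006;0,0,0.008,0,0,0;0,0,0.0015,0,0,0;0,0,0,0,0,0'| sed -n 2,4p
python3 drive.py '-0.0007,0,0.0005,0,0,0;0,0,0,0,0,0'| sed -n 2,4p
python3 drive.py '-0.0007,0,0,0,0,0;0,0,0,0,0,0'| sed -n 2,4p
python3 drive.py '-0.0007,0,0,0,0,0;0,0,0,0,0,0'| sed -n 2,4p
python3 drive.py '-0.0007,0,0,0,0,0;0,0,0,0,0,0'| sed -n 2,4p
```

```text
tool_pos: [0.6372, 0.2934, 0.2217]
tool_rot: [-3.142, 0.0, -2.987]
contact_force: [0.1, -0.7, -0.7]
tool_pos: [0.6379, 0.2936, 0.2214]
tool_rot: [3.142, 0.001, -2.987]
contact_force: [0.2, -0.3, -0.5]
tool_pos: [0.6385, 0.2937, 0.2214]
tool_rot: [3.142, 0.0, -2.987]
contact_force: [-0.8, -0.5, 0.3]
tool_pos: [0.6391, 0.2938, 0.2214]
tool_rot: [-3.142, 0.0, -2.987]
contact_force: [-0.9, -1.2, 0.4]
tool_pos: [0.6398, 0.2939, 0.2214]
tool_rot: [3.142, 0.0, -2.987]
contact_force: [-2.0, -0.1, 2.9]
```

```bash
python3 drive.py '0.0022,0,-0.001,0,0,0;0,0,0.002,0,0,0;0,0,0.001,0,0,0;0,0,0,0,0,0'| sed -n 2,4p
python3 drive.py '0,0,0.002,0,0,0;0,0,0,0,0,0'| sed -n 2,4p
python3 drive.py '0,0,0.002,0,0,0;0,0,0,0,0,0'| sed -n 2,4p
python3 go.py .6358 .2935 .2067 3.2966
```

```text
tool_pos: [0.6374, 0.2936, 0.2212]
tool_rot: [-3.142, 0.001, -2.987]
contact_force: [-5.3, -1.9, 12.5]
tool_pos: [0.6373, 0.2937, 0.2211]
tool_rot: [-3.142, 0.002, -2.987]
contact_force: [-9.3, -3.3, 19.6]
tool_pos: [0.6377, 0.2936, 0.2201]
tool_rot: [3.141, 0.004, -2.987]
contact_force: [-10.6, -3.2, 24.8]
pos [0.6377 0.2936 0.2201] rot [ 3.1415  0.0038 -2.9868] q [ 0.32  0.83  1.18 -0.    1.13 -1.4 ] F [-10.6  -3.2  24.8] op 0.0201
first turn rz -0.0002 (alt 6.283 ) then move [0.0019 0.0001 0.0134]  | without turning [0.0019 0.0001 0.0134] dist 0.014
```

```bash
python3 drive.py '0,0,-0.003,0,0,0;0,0,0,0,0,0'| sed -n 2,4p
python3 drive.py '0.0007,0,0,0,0,0;0,0,0,0,0,0'| sed -n 2,4p
python3 drive.py '0.0007,0,0,0,0,0;0,0,0,0,0,0'| sed -n 2,4p
python3 drive.py '0.0007,0,0,0,0,0;0,0,0,0,0,0'| sed -n 2,4p
python3 drive.py '0.0007,0,0,0,0,0;0,0,0,0,0,0'| sed -n 2,4p
python3 drive.py '0.0007,0,0,0,0,0;0,0,0,0,0,0'| sed -n 2,4p
python3 drive.py '0.0007,0,0,0,0,0;0,0,0,0,0,0'| sed -n 2,4p
```

```text
tool_pos: [0.6378, 0.2937, 0.2203]
tool_rot: [3.141, 0.003, -2.987]
contact_force: [-3.4, -1.6, 12.8]
tool_pos: [0.6375, 0.2936, 0.2203]
tool_rot: [3.141, 0.004, -2.987]
contact_force: [-1.7, -1.1, 11.9]
tool_pos: [0.6372, 0.2935, 0.2203]
tool_rot: [3.141, 0.006, -2.987]
contact_force: [2.1, 0.0, 9.9]
tool_pos: [0.6369, 0.2934, 0.2203]
tool_rot: [3.141, 0.007, -2.987]
contact_force: [4.1, 0.7, 8.5]
tool_pos: [0.6364, 0.2934, 0.2203]
tool_rot: [3.141, 0.008, -2.987]
contact_force: [4.1, 0.7, 7.8]
tool_pos: [0.6357, 0.2933, 0.2203]
tool_rot: [3.141, 0.008, -2.987]
contact_force: [4.9, 1.2, 7.4]
tool_pos: [0.6351, 0.2932, 0.2203]
tool_rot: [3.141, 0.008, -2.987]
contact_force: [5.3, 0.5, 7.5]
```

Blocked everywhere, so the tool may sit askew in the grip. I'll set it down on the free worktop where the knife was, already turned the right way, then measure it cleanly and regrip.

```bash
python3 drive.py '0,0,-0.035,0,0,0;0,0,-0.035,0,0,0;0.012,-0.038,0,0,0,0;0.012,-0.038,0,0,0,0;0.012,-0.038,0,0,0,0;0.012,-0.038,0,0,0,0;0.012,-0.038,0,0,0,0;0.012,-0.038,0,0,0,0'| sed -n 2,3p
python3 drive.py '0.005,-0.038,0,0,0,0;0.005,-0.038,0,0,0,0;0.005,-0.038,0,0,0,0;0,-0.038,0,0,0,0;0,-0.038,0,0,0,0;0,0,0,0,0,0;0,0,0,0,0,0'| sed -n 2,3p
python3 go.py .58 -.14 .203 3.2966
```

```text
tool_pos: [0.5967, 0.0549, 0.2875]
tool_rot: [-3.142, -0.0, -2.987]
tool_pos: [0.6116, -0.1358, 0.2872]
tool_rot: [3.141, -0.001, -2.991]
pos [ 0.6116 -0.1358  0.2872] rot [ 3.1414e+00 -6.0000e-04 -2.9910e+00] q [-0.34  0.63  1.38 -0.    1.13 -2.06] F [-0.4  0.2 -0.4] op 0.0198
first turn rz -0.0044 (alt 6.279 ) then move [0.0319 0.0007 0.0842]  | without turning [0.0319 0.0006 0.0842] dist 0.09
```

```bash
python3 drive.py '0.032,0,0.028,0,0,-0.0044;0,0,0.028,0,0,0;0,0,0.024,0,0,0;0,0,0.003,0,0,0;0,0,0,0,0,0;0,0,0.002,0,0,0;0,0,0,0,0,0'| sed -n 2,4p
python3 drive.py '0,0,0.001,0,0,0;0,0,0.001,0,0,0;0,0,0,0,0,0'| sed -n 2,4p
```

```text
tool_pos: [0.5816, -0.138, 0.205]
tool_rot: [-3.14, 0.002, -2.982]
contact_force: [-0.5, -0.4, -1.1]
tool_pos: [0.581, -0.1383, 0.2023]
tool_rot: [-3.141, 0.001, -2.983]
contact_force: [-0.2, -0.1, -2.0]
```

```bash
python3 drive.py '0,0,0.002,0,0,0;0,0,0.001,0,0,0;0,0,0,0,0,0'| sed -n 2,4p
python3 drive.py '0,0,0.001,0,0,0;0,0,0,0,0,0'| sed -n 2,4p
python3 drive.py '0,0,0.001,0,0,0;0,0,0,0,0,0'| sed -n 2,4p
python3 drive.py '0,0,0,0,0,0;0,0,0,0,0,0;0,0,0,0,0,0;0,0,0,0,0,0;0,0,-0.035,0,0,0;0,0,-0.035,0,0,0;0,-0.04,-0.035,0,0,0;0,-0.04,-0.035,0,0,0' 0.05| sed -n 2,4p
python3 drive.py '0,-0.04,-0.03,0,0,0;-0.01,-0.04,0,0,0,0;-0.01,-0.04,0,0,0,0;-0.01,-0.04,0,0,0,0;0,-0.02,0,0,0,0;0,0,0,0,0,0' | sed -n 2,4p
python3 - <<'E'
from h import *; from cell import robot, workorder, read_camera
for n in("top","scene"):
    c=read_camera(n); np.savez(n+"9.npz",**c)
    for r in rivets(c,n):
        p=onz(c,r,.036);d=p[0]-p[-1];print(n,len(r),p.mean(0),np.arctan2(d[1],d[0]))
im=load("top9")["image"][165:260,310:470,::-1]; cv2.imwrite("pics/p9.png",cv2.resize(im,None,fx=5,fy=5,interpolation=cv2.INTER_CUBIC))
E
```

```text
tool_pos: [0.5807, -0.1383, 0.1985]
tool_rot: [3.142, -0.0, -2.983]
contact_force: [-0.2, -0.2, -1.3]
tool_pos: [0.5809, -0.1384, 0.1978]
tool_rot: [-3.141, 0.0, -2.983]
contact_force: [0.4, 0.9, 1.8]
tool_pos: [0.581, -0.1384, 0.1971]
tool_rot: [-3.141, 0.001, -2.983]
contact_force: [-0.3, 0.0, 3.5]
tool_pos: [0.5908, -0.1995, 0.3234]
tool_rot: [-3.142, 0.0, -2.98]
contact_force: [1.0, -0.1, -0.3]
tool_pos: [0.6472, -0.3714, 0.3446]
tool_rot: [-3.141, -0.001, -2.987]
contact_force: [0.3, -1.8, -0.2]
top 3 [ 0.5949 -0.1377] 0.1615870034578664
top 2 [ 0.5188 -0.4541] -0.26662042839513894Traceback (most recent call last):
  File "<stdin>", line 5, in <module>
  File "h.py", line 8, in onz
    o,d=ray(c,uv); return (o+d*((z-o[2])/d[:,2])[:,None])[:,:2]
        ~~~^^^^^^
  File "h.py", line 5, in ray
    d=np.c_[(uv[:,0]-c["cx"])/c["fx"],(uv[:,1]-c["cy"])/c["fy"],np.ones(len(uv))]@P[:3,:3].T
             ~~^^^^^
IndexError: index 0 is out of bounds for axis 1 with size 0
```

```bash
python3 drive.py '0.01,0.04,0,0,0,0;0.01,0.04,0,0,0,0;0.01,0.04,0,0,0,0;0.01,0.04,0,0,0,0;0.01,0.04,0,0,0,0;0.01,0.04,0,0,0,0;0.01,0.04,0,0,0,0;0.01,0.04,0,0,0,0' 0.05| sed -n 2p
python3 drive.py '0.01,0.04,0,0,0,0;0.01,0.04,0,0,0,0;0.01,0.04,0,0,0,0;0.01,0.04,0,0,0,0;0,0,0,0,0,0' | sed -n 1,2p
python3 - <<'E'
from h import *; from cell import robot, workorder, read_camera
for n in("top","scene"):
    c=read_camera(n); np.savez(n+"9.npz",**c)
    for r in rivets(c,n):
        if len(r)>1: p=onz(c,r,.036);d=p[0]-p[-1];print(n,len(r),p.mean(0),np.arctan2(d[1],d[0]))
a=cv2.resize(load("top9")["image"][170:245,320:420,::-1],None,fx=4,fy=4,interpolation=cv2.INTER_CUBIC);b=cv2.resize(load("scene9")["image"][150:225,240:340,::-1],None,fx=4,fy=4,interpolation=cv2.INTER_CUBIC)
cv2.imwrite("pics/p9.png",np.hstack([a,b]))
E
```

```text
tool_pos: [0.5159, -0.0601, 0.347]
time: 38.33
tool_pos: [0.4488, 0.0943, 0.3469]
top 3 [ 0.5949 -0.1377] 0.1615991559643634
top 3 [ 0.5311 -0.4576] -0.2691198448885315
top 3 [ 0.4817 -0.355 ] 0.260369335270071
scene 3 [ 0.5361 -0.4508] -0.20319037025539344
scene 3 [ 0.4858 -0.3507] 0.26963570791152586
scene 3 [ 0.5986 -0.1341] 0.1615032997529799
```

View pics/p9.png

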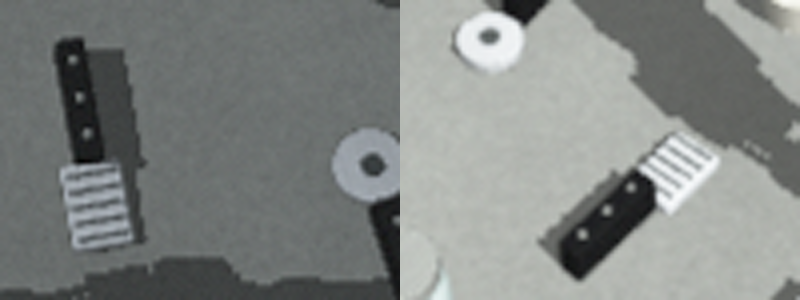

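Run:
```python
from h import *
T,S=load("top9"),load("scene9"); gt,gs=[cv2.cvtColor(c["image"],cv2.COLOR_RGB2GRAY) for c in(T,S)]
ft=lambda x,y:(320+x/4-.4,170+y/4-.4); fs=lambda x,y:(240+(x-400)/4-.4,150+y/4-.4)
mt,ms=np.array([.5949,-.1377]),np.array([.5986,-.1341]); t=np.array([np.cos(.1616),np.sin(.1616)]); n=np.array([-t[1],t[0]])
def rep(lab,c,g,a,b,z,m,h=2):
    e=edge(g,a,b,h=h,n=30); P=onz(c,[e[0],e[0]+4*e[1]],z); d=P[1]-P[0]; q=P[0]-m
    print(lab,"z",z,"along",round(q@t*1e3,2),"lat",round(q@n*1e3,2),"dir",round(np.arctan2(d@n,d@t),3),"rms",e[2].round(2))
for z in(0,.013): rep("T front",T,gt,ft(80,247),ft(128,240),z,mt)
for z in(0,.013): rep("T headL",T,gt,ft(62,175),ft(73,240),z,mt)
for z in(0,.013): rep("T headR",T,gt,ft(118,170),ft(130,235),z,mt)
rep("T rear",T,gt,ft(62,168),ft(75,166),.013,mt)
rep("T rearR",T,gt,ft(106,164),ft(117,163),.013,mt)
rep("T tail",T,gt,ft(60,42),ft(78,39),.036,mt)
rep("S front",S,gs,fs(685,135),fs(717,157),.013,ms)
rep("S tail bottom",S,gs,fs(561,265),fs(578,277),0,ms)
```

```text
T front z 0 along -98.89 lat -3.47 dir -1.591 rms 0.1
T front z 0.013 along -100.37 lat -2.46 dir -1.591 rms 0.1
T headL z 0 along -70.04 lat 21.22 dir -3.138 rms 0.1
T headL z 0.013 along -71.83 lat 21.96 dir -3.138 rms 0.1
T headR z 0 along -67.7 lat -20.57 dir -3.133 rms 0.1
T headR z 0.013 along -69.51 lat -19.38 dir -3.133 rms 0.1
T rear z 0.013 along -41.61 lat 14.44 dir -1.461 rms 0.09
T rearR z 0.013 along -48.49 lat -14.3 dir -2.576 rms 0.33
T tail z 0.036 along 40.63 lat -0.2 dir -1.599 rms 0.05
S front z 0.013 along -103.69 lat 9.07 dir 1.54 rms 0.01
S tail bottom z 0 along 39.86 lat -4.95 dir 1.467 rms 0.06
```

Run:
```python
from h import *
ex=np.array([.98801,.15438]);ey=np.array([-.15438,.98801]); O=np.array([.6005,.1763])
for n,roi in(("top9",(255,150,285,195)),("scene9",(305,245,340,285)),("top4",(255,150,285,195)),("scene4",(305,245,340,285)),("top7",(255,150,285,195))):
    c=load(n); g=cv2.cvtColor(c["image"],cv2.COLOR_RGB2GRAY); x0,y0,x1,y1=roi; m=np.zeros_like(g); m[y0:y1,x0:x1]=g[y0:y1,x0:x1]<(34 if n[0]=="t" else 48)
    P=[]
    for i,st,ce,b in blobs(g,m,60,900):
        f=cv2.morphologyEx(b.astype(np.uint8),cv2.MORPH_CLOSE,np.ones((5,5))); inn=cv2.erode(f,np.ones((3,3)))>0
        for j,s2,c2,b2 in blobs(g,inn&(g>60),2,30):
            yy,xx=np.nonzero(cv2.dilate(b2.astype(np.uint8),np.ones((3,3)))); w=np.clip(g[yy,xx].astype(float)-35,0,None)
            p=onz(c,((xx*w).sum()/w.sum(),(yy*w).sum()/w.sum()),.042)[0]; P.append(p); 
    P=np.array(P); print(n,len(P))
    if len(P): print(np.c_[(P-O)@ex-.025,(P-O)@ey+.114]*1e3)
```

```text
top9 3
[[42.4258 -0.8991]
 [16.0743 -1.1989]
 [-9.3092 -1.0509]]
scene9 3
[[-5.3475  1.8529]
 [20.6542  1.7275]
 [46.6991  1.8771]]
top4 0
scene4 3
[[-5.3507  1.908 ]
 [20.6618  1.7543]
 [46.6833  1.8495]]
top7 3
[[42.5237 -0.9073]
 [16.1283 -1.2361]
 [-9.3788 -0.9886]]
```

The seated knife reads (18.4, 0.3) mm by the mean of both cameras, so the pocket frame is right. That leaves the grip on the crinkle, so I'll regrip it at the measured origin with more force.

```bash
python3 go.py .578 -.139 .27 3.3031
```

```text
pos [0.4517 0.0905 0.3471] rot [-3.1414e+00  9.0000e-04 -2.9774e+00] q [ 0.03  0.29  1.78 -0.    1.07 -1.7 ] F [ 0.7 -0.2  0.2] op 0.0502
first turn rz 0.0026 (alt -6.281 ) then move [-0.0878 -0.2468  0.0771]  | without turning [-0.0871 -0.247   0.0771] dist 0.273
```

```bash
python3 drive.py '-0.0125,-0.0352,0.011,0,0,0.0026;-0.0125,-0.0352,0.011,0,0,0;-0.0125,-0.0352,0.011,0,0,0;-0.0125,-0.0352,0.011,0,0,0;-0.0125,-0.0352,0.011,0,0,0;-0.0125,-0.0352,0.011,0,0,0;-0.0125,-0.0352,0.011,0,0,0;0,0,0,0,0,0'| sed -n 2p
python3 drive.py '0,0,0,0,0,0;0,0,0,0,0,0'| sed -n 2p
python3 go.py .578 -.139 .199 3.3031
```

```text
tool_pos: [0.5794, -0.1481, 0.2671]
tool_pos: [0.5776, -0.1419, 0.2693]
pos [ 0.5776 -0.1419  0.2693] rot [ 3.1410e+00 -8.0000e-04 -2.9867e+00] q [-0.37  0.6   1.5   0.    1.04 -2.1 ] F [0.3 0.6 0.1] op 0.0496
first turn rz -0.0067 (alt 6.277 ) then move [-0.0008  0.0028  0.0703]  | without turning [-0.0008  0.0028  0.0703] dist 0.07
```

```bash
python3 drive.py '0,0,0.03,0,0,0;0,0,0.03,0,0,0;0,0,0.0095,0,0,0;0,0,0,0,0,0;0,0,0,0,0,0;0,0,0,0,0,0'| sed -n 2,3p
python3 drive.py '0,0,0,0,0,0;0,0,0,0,0,0;0,0,0,0,0,0;0,0,0,0,0,0;0,0,0,0,0,0;0,0,0,0,0,0;0,0,0,0,0,0;0,0,0,0,0,0' 0.01 40
python3 drive.py '0,0,0,0,0,0;0,0,-0.03,0,0,0;0,0,-0.03,0,0,0;0,0,-0.03,0,0,0;0,0,0,0,0,0;0,0,0,0,0,0;0,0,0,0,0,0' | sed -n 2,6p
python3 go.py .6323 .2928 .289 3.2966
```

```text
tool_pos: [0.5788, -0.1412, 0.202]
tool_rot: [-3.14, 0.003, -2.985]
time: 40.43
tool_pos: [0.5782, -0.1414, 0.2003]
tool_rot: [-3.142, 0.0, -2.985]
contact_force: [-0.7, 0.7, 3.0]
opening: 0.0198
grip_force: 40.0
tool_pos: [0.5779, -0.1413, 0.2892]
tool_rot: [3.141, -0.001, -2.985]
contact_force: [-0.9, 0.1, -0.8]
opening: 0.0198
grip_force: 40.0
pos [ 0.5779 -0.1413  0.2892] rot [ 3.1411e+00 -1.3000e-03 -2.9853e+00] q [-0.37  0.58  1.48 -0.    1.09 -2.1 ] F [-0.9  0.1 -0.8] op 0.0198
first turn rz 0.0013 (alt -6.282 ) then move [-1.208e-01  4.205e-01  2.000e-04]  | without turning [-1.214e-01  4.204e-01  2.000e-04] dist 0.438
```

```bash
python3 drive.py '-0.011,0.0382,0,0,0,0;-0.011,0.0382,0,0,0,0;-0.011,0.0382,0,0,0,0;-0.011,0.0382,0,0,0,0;-0.011,0.0382,0,0,0,0;-0.011,0.0382,0,0,0,0;-0.011,0.0382,0,0,0,0;-0.011,0.0382,0,0,0,0'| sed -n 2p
python3 drive.py '-0.011,0.0382,0,0,0,0;-0.011,0.0382,0,0,0,0;-0.0105,0.0382,0,0,0,0.0013;0,0,0.025,0,0,0;0,0,0.025,0,0,0;0,0,0,0,0,0;0,0,0,0,0,0;0,0,0,0,0,0'| sed -n 2,3p
python3 go.py .6315 .2927 .23 3.2966
python3 drive.py '0,0,0,0,0,0;0,0,0,0,0,0'| sed -n 2,3p
python3 go.py .6315 .2927 .225 3.2966
```

```text
tool_pos: [0.6171, 0.176, 0.2878]
tool_pos: [0.6322, 0.292, 0.2401]
tool_rot: [-3.141, -0.0, -2.987]
pos [0.6322 0.292  0.2401] rot [-3.1414e+00 -4.0000e-04 -2.9872e+00] q [ 0.32  0.8   1.18 -0.    1.16 -1.4 ] F [-0.2 -0.8 -0.3] op 0.0194
first turn rz -0.0007 (alt 6.283 ) then move [0.0005 0.0008 0.0101]  | without turning [0.0005 0.0008 0.0101] dist 0.01
tool_pos: [0.6324, 0.292, 0.2417]
tool_rot: [3.141, 0.003, -2.987]
pos [0.6324 0.292  0.2417] rot [ 3.1412e+00  2.7000e-03 -2.9875e+00] q [ 0.32  0.8   1.18 -0.    1.16 -1.4 ] F [-0.1 -0.1 -0.9] op 0.0199
first turn rz -0.0009 (alt 6.282 ) then move [0.0008 0.0009 0.0167]  | without turning [0.0008 0.0009 0.0167] dist 0.017
```

```bash
python3 drive.py '0.0008,0.0009,0.006,0,0,0;0,0,0.006,0,0,0;0,0,0.005,0,0,0;0,0,0,0,0,0;0,0,0,0,0,0'| sed -n 2,4p
python3 drive.py '0,0,0.002,0,0,0;0,0,0.0015,0,0,0;0,0,0,0,0,0'| sed -n 2,4p
python3 go.py .6315 .2927 .21 3.2966
python3 drive.py '0,0,0.0015,0,0,0;0,0,0,0,0,0'| sed -n 2,4p
```

```text
tool_pos: [0.6307, 0.2932, 0.2234]
tool_rot: [-3.141, -0.0, -2.986]
contact_force: [-2.4, -0.6, 5.0]
tool_pos: [0.6305, 0.2932, 0.2231]
tool_rot: [-3.141, 0.001, -2.986]
contact_force: [-10.7, -3.1, 22.1]
pos [0.6305 0.2932 0.2231] rot [-3.1415e+00  1.0000e-03 -2.9863e+00] q [ 0.33  0.82  1.2  -0.    1.12 -1.4 ] F [-10.7  -3.1  22.1] op 0.0196
first turn rz 0.0003 (alt -6.283 ) then move [-0.0009 -0.0007  0.0131]  | without turning [-0.0009 -0.0007  0.0131] dist 0.013
tool_pos: [0.6305, 0.2932, 0.223]
tool_rot: [-3.141, 0.002, -2.986]
contact_force: [-14.0, -3.9, 29.3]
```

```bash
cat > r.py <<'E'
from cell import robot, workorder, read_camera; import numpy as np
o=robot.observe(); F,t,p=o["contact_force"],o["torque"],o["tool_pos"]; rz=-.2
ry=(t[0]+rz*F[1])/F[2]; rx=(rz*F[0]-t[1])/F[2]; d=p[:2]-[.6323,.2928]
print("F",F.round(1),"z",p[2].round(4),"yaw",o["tool_rot"][2].round(4),"TCP' mm",((d[0]*.988+d[1]*.1544)*1e3).round(2),((-d[0]*.1544+d[1]*.988)*1e3).round(2),"contact' mm",((rx*.988+ry*.154)*1e3).round(0),((-rx*.154+ry*.988)*1e3).round(0),"tz",t[2].round(3))
E
python3 r.py
python3 drive.py '0,0,-0.004,0,0,0;0,0,0,0,0,0'>/dev/null; python3 r.py
python3 drive.py '-0.0008,-0.0008,0,0,0,0;0,0,0,0,0,0'>/dev/null; python3 r.py
python3 drive.py '0,-0.0008,0,0,0,0;0,0,0,0,0,0'>/dev/null; python3 r.py
python3 drive.py '0,-0.0008,0,0,0,0;0,0,0,0,0,0'>/dev/null; python3 r.py
python3 drive.py '0,-0.0008,0,0,0,0;0,0,0,0,0,0'>/dev/null; python3 r.py
```

```text
F [-14.   -3.9  29.3] z 0.223 yaw -2.9861 TCP' mm -1.76 0.72 contact' mm 28.0 -7.0 tz -0.051
F [-4.3  0.1 13.7] z 0.2232 yaw -2.9866 TCP' mm -1.21 0.63 contact' mm 53.0 4.0 tz -0.008
F [-7.5  1.9 12.9] z 0.2233 yaw -2.9864 TCP' mm -0.79 0.43 contact' mm 51.0 -16.0 tz 0.013
F [-6.2  3.3 13.1] z 0.2233 yaw -2.9862 TCP' mm -0.83 0.1 contact' mm 30.0 -7.0 tz 0.058
F [-6.6  3.3 12.1] z 0.2233 yaw -2.9859 TCP' mm -0.82 -0.33 contact' mm 40.0 7.0 tz 0.15
F [-5.7  4.7 11.8] z 0.2233 yaw -2.9859 TCP' mm -0.73 -0.96 contact' mm 31.0 2.0 tz 0.127
```

Run:
```python
from h import *; from cell import robot, workorder, read_camera
ex=np.array([.98801,.15438]);ey=np.array([-.15438,.98801]); P0=np.array([.6323,.2928])
o=robot.observe(); k=read_camera("scene"); np.savez("scene10.npz",**k); g=cv2.cvtColor(k["image"],cv2.COLOR_RGB2GRAY)
m=np.zeros_like(g); m[300:350,370:410]=g[300:350,370:410]>75
for b in blobs(g,m,2,14):
    yy,xx=np.nonzero(cv2.dilate(b[3].astype(np.uint8),np.ones((3,3)))); w=np.clip(g[yy,xx].astype(float)-40,0,None); q=((xx*w).sum()/w.sum(),(yy*w).sum()/w.sum())
    p=onz(k,q,o["tool_pos"][2]-.2003+.036)[0]-P0; print(np.round(q,1),b[1][4],"case rel pocket",(p@ex*1e3).round(2),(p@ey*1e3).round(2))
cv2.imwrite("pics/p10.png",cv2.resize(k["image"][290:355,355:435,::-1],None,fx=9,fy=9,interpolation=cv2.INTER_CUBIC))
```

```text
[392.3 323.2] 3 case rel pocket 20.22 0.58
[409.1 327.8] 8 case rel pocket 4.95 36.24
[373.1 332.1] 11 case rel pocket 65.14 -21.59
[386.  331.8] 9 case rel pocket 45.98 0.66
```

View pics/p10.png

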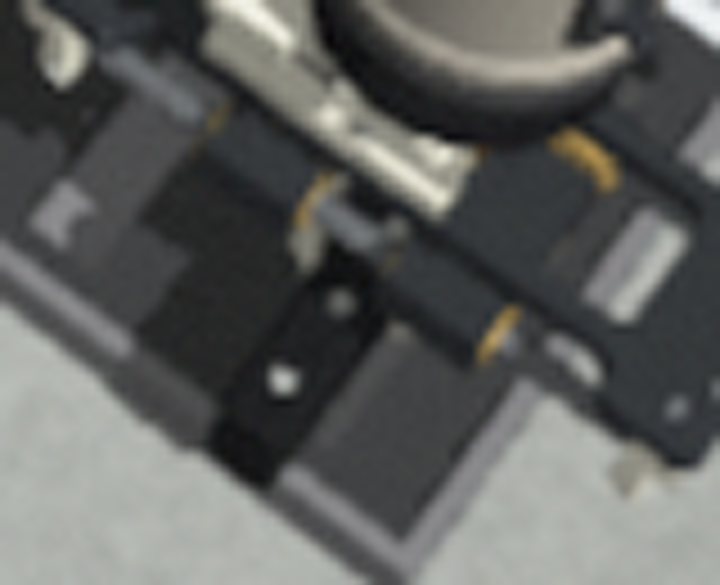

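Run:
```python
from h import *
ex=np.array([.98801,.15438]);ey=np.array([-.15438,.98801]); O=np.array([.6005,.1763])
k=load("scene10"); f=lambda x,y:(355+x/9-.45,290+y/9-.45)
for lab,p,zs in(("tail top L",(213,432),(.059,)),("tail top R",(290,470) ,(.059,)),("tail bottom",(262,487),(.0,.0228,.04)),("rim inner near tail",(285,470),(.024,)),("rim inner right corner",(400,540),(.024,)),("rim outer",(215,455),(.024,)),("rim left inner",(130,335),(.024,)),("foam left of tail",(190,400),(.022,))):
    for z in zs: q=onz(k,[f(*p)],z)[0]-O; print(lab,z,(q@ex*1e3).round(1),(q@ey*1e3).round(1))
```

```text
tail top L 0.059 117.5 104.8
tail top R 0.059 113.2 125.1
tail bottom 0.0 101.0 116.3
tail bottom 0.0228 108.8 118.6
tail bottom 0.04 114.6 120.3
rim inner near tail 0.024 101.8 120.8
rim inner right corner 0.024 98.0 153.6
rim outer 0.024 110.0 104.6
rim left inner 0.024 98.2 69.1
foam left of tail 0.022 101.7 91.1
```

Run:
```python
from h import *
R=np.array([[.98801,-.15438],[.15438,.98801]]); O=np.array([.6005,.1763])
k=load("scene10"); 
for x in(.071,.085,.087,.1):
  for y in(.104,.124):
    for z in(.023,.059):
        q=proj(k,[*(O+R@[x,y]),z])[0]; print(x,y,z,((q-[355,290]+.45)*9).round(0))
k=load("scene9"); g=k["image"]; print(proj(k,[*(O+R@[.085,-.104]),.042]),proj(k,[*(O+R@[.085,-.104]),.006]))
```

```text
0.071 0.104 0.023 [298. 340.]
0.071 0.104 0.059 [315. 290.]
0.071 0.124 0.023 [362. 388.]
0.071 0.124 0.059 [381. 339.]
0.085 0.104 0.023 [268. 381.]
0.085 0.104 0.059 [284. 332.]
0.085 0.124 0.023 [332. 429.]
0.085 0.124 0.059 [350. 381.]
0.087 0.104 0.023 [263. 387.]
0.087 0.104 0.059 [280. 338.]
0.087 0.124 0.023 [327. 435.]
0.087 0.124 0.059 [345. 387.]
0.1 0.104 0.023 [235. 425.]
0.1 0.104 0.059 [250. 377.]
0.1 0.124 0.023 [299. 474.]
0.1 0.124 0.059 [316. 427.]
[[316.1568 276.9735]] [[316.2544 283.2348]]
```

Found it: I made an arithmetic slip in the pocket position. The crinkle pocket is at x = 0.6076, not 0.6323, so the handle's tail was resting on the rim. Correcting.

```bash
python3 drive.py '0,0,-0.01,0,0,0;0,0,-0.01,0,0,0;0.0122,0.0005,0,0,0,0;0.0122,0.0005,0,0,0,0;0,0,0,0,0,0;0,0,0,0,0,0;0,0,0,0,0,0'| sed -n 2,4p
python3 go.py .6068 .2927 .226 3.2966
```

```text
tool_pos: [0.6086, 0.2872, 0.2421]
tool_rot: [-3.141, 0.001, -2.987]
contact_force: [0.4, 0.4, -0.7]
pos [0.6086 0.2872 0.2421] rot [-3.1414e+00  8.0000e-04 -2.9869e+00] q [ 0.33  0.76  1.27 -0.    1.12 -1.4 ] F [ 0.4  0.4 -0.7] op 0.0195
first turn rz -0.0003 (alt 6.283 ) then move [0.0009 0.0057 0.0161]  | without turning [0.0009 0.0057 0.0161] dist 0.017
```

```bash
python3 drive.py '0.0009,0.0057,0,0,0,0;0,0,0.008,0,0,0;0,0,0.006,0,0,0;0,0,0,0,0,0;0,0,0,0,0,0'| sed -n 2,4p
python3 go.py .6068 .2927 .215 3.2966
python3 drive.py '0,0,0.004,0,0,0;0,0,0.004,0,0,0;0,0,0,0,0,0'| sed -n 2,4p
python3 go.py .6068 .2927 .2063 3.2966
```

```text
tool_pos: [0.606, 0.2928, 0.2268]
tool_rot: [-3.141, -0.002, -2.987]
contact_force: [0.8, -0.2, -0.8]
pos [0.606  0.2928 0.2268] rot [-3.1411e+00 -2.0000e-03 -2.9865e+00] q [ 0.34  0.78  1.28 -0.    1.09 -1.39] F [ 0.8 -0.2 -0.8] op 0.0198
first turn rz 0.0001 (alt -6.283 ) then move [-0.0008 -0.0002  0.0118]  | without turning [-0.0008 -0.0002  0.0118] dist 0.012
tool_pos: [0.6059, 0.2927, 0.219]
tool_rot: [-3.141, -0.001, -2.987]
contact_force: [0.2, -0.2, -0.6]
pos [0.6059 0.2927 0.219 ] rot [-3.1412e+00 -1.3000e-03 -2.9867e+00] q [ 0.34  0.78  1.28 -0.    1.07 -1.39] F [ 0.2 -0.2 -0.6] op 0.0196
first turn rz -0.0001 (alt 6.283 ) then move [-0.0008 -0.0001  0.0127]  | without turning [-0.0008 -0.0001  0.0127] dist 0.013
```

It's going in freely. Lower, release and lift.

```bash
python3 drive.py '-0.0005,0,0.003,0,0,0;0,0,0.003,0,0,0;0,0,0.003,0,0,0;0,0,0,0,0,0'| sed -n 2,4p
python3 drive.py '0,0,0.0015,0,0,0;0,0,0.001,0,0,0;0,0,0,0,0,0'| sed -n 2,4p
python3 drive.py '0,0,0.001,0,0,0;0,0,0,0,0,0;0,0,0,0,0,0'| sed -n 2,4p
python3 drive.py '0,0,0,0,0,0;0,0,0,0,0,0;0,0,0,0,0,0;0,0,0,0,0,0;0,0,0,0,0,0;0,0,-0.035,0,0,0;0,0,-0.035,0,0,0;0,0,-0.02,0,0,0' 0.045 | sed -n 2,4p
python3 - <<'E'
from h import *; from cell import robot, workorder, read_camera
for n in("top","scene"):
    c=read_camera(n); np.savez(n+"11.npz",**c)
    for r in rivets(c,n):
        if len(r)==3: p=onz(c,r,.036);d=p[0]-p[2];print(n,p.mean(0),np.arctan2(d[1],d[0]))
E
```

```text
tool_pos: [0.6065, 0.2928, 0.2102]
tool_rot: [-3.141, -0.001, -2.987]
contact_force: [0.1, 0.5, -0.0]
tool_pos: [0.6066, 0.2929, 0.2084]
tool_rot: [-3.141, -0.0, -2.987]
contact_force: [-0.8, 0.4, -1.2]
tool_pos: [0.6067, 0.2929, 0.2075]
tool_rot: [-3.142, 0.0, -2.987]
contact_force: [0.5, 0.4, -0.4]
tool_pos: [0.6071, 0.2932, 0.3012]
tool_rot: [3.141, 0.004, -2.987]
contact_force: [0.5, 0.2, 0.6]
top [ 0.5311 -0.4576] -0.2691165972311274
top [ 0.4815 -0.355 ] 0.2591166014445287
scene [ 0.4861 -0.3501] 0.2444258958481785
```

```bash
python3 drive.py '0,0,0,0,0,-0.053;0,0,0,0,0,-0.053;0,0,0,0,0,0' 0.05 | sed -n 3p; python3 go.py .5021 -.3479 .27 3.402
```

```text
tool_rot: [-3.141, -0.002, -2.879]
pos [0.6064 0.2928 0.2965] rot [-3.1413e+00 -1.6000e-03 -2.8787e+00] q [ 0.34  0.7   1.21 -0.    1.23 -1.5 ] F [-0.4 -0.1 -1.3] op 0.0499
first turn rz 0.0025 (alt -6.281 ) then move [ 0.2657 -0.5923  0.0265]  | without turning [ 0.2672 -0.5916  0.0265] dist 0.65
```

```bash
python3 drive.py '0.0156,-0.0348,0.001,0,0,0.002;0.0156,-0.0348,0.001,0,0,0;0.0156,-0.0348,0.001,0,0,0;0.0156,-0.0348,0.001,0,0,0;0.0156,-0.0348,0.001,0,0,0;0.0156,-0.0348,0.001,0,0,0;0.0156,-0.0348,0.001,0,0,0;0.0156,-0.0348,0.001,0,0,0'|sed -n 2p
python3 drive.py '0.0156,-0.0348,0.002,0,0,0;0.0156,-0.0348,0.002,0,0,0;0.0156,-0.0348,0.002,0,0,0;0.0156,-0.0348,0.002,0,0,0;0.0156,-0.0348,0.002,0,0,0;0.0156,-0.0348,0.002,0,0,0;0.0156,-0.0348,0.002,0,0,0;0.0156,-0.0348,0.002,0,0,0'|sed -n 2p
python3 drive.py '0.0156,-0.0348,0.002,0,0,0;0,0,0,0,0,0;0,0,0,0,0,0;0,0,0,0,0,0;0,0,0,0,0,0'|sed -n 2p
python3 - <<'E'
from h import *; from cell import robot, workorder, read_camera
for n in("scene","top"):
    c=read_camera(n)
    for r in rivets(c,n):
        if len(r)==3: p=onz(c,r,.036);d=p[0]-p[2];print(n,p.mean(0),np.arctan2(d[1],d[0]))
E
python3 go.py .5021 -.3479 .199 3.402
```

```text
tool_pos: [0.5566, -0.0098, 0.2888]
tool_pos: [0.5072, -0.311, 0.2727]
tool_pos: [0.5021, -0.3457, 0.2712]
scene [ 0.536  -0.4512] -0.20812489198352452
pos [ 0.5023 -0.3455  0.2716] rot [ 3.1413e+00 -2.0000e-04 -2.8811e+00] q [-0.73  0.62  1.45  0.    1.07 -2.56] F [ 0.4  1.2 -0.3] op 0.0504
first turn rz 0.0001 (alt -6.283 ) then move [ 0.0008 -0.0023  0.0726]  | without turning [ 0.0008 -0.0023  0.0726] dist 0.073
```

```bash
python3 drive.py '0.0008,-0.0023,0.032,0,0,0;0,0,0.032,0,0,0;0,0,0.008,0,0,0;0,0,0,0,0,0;0,0,0,0,0,0;0,0,0,0,0,0'|sed -n 2,4p
python3 drive.py '0,0,0,0,0,0;0,0,0,0,0,0;0,0,0,0,0,0;0,0,0,0,0,0;0,0,0,0,0,0;0,0,0,0,0,0;0,0,0,0,0,0;0,0,0,0,0,0' 0.01 30
python3 drive.py '0,0,0,0,0,0;0,0,-0.03,0,0,0;0,0,-0.03,0,0,0;0,0,-0.03,0,0,0;0,0,0,0,0,0.12;0,0,0,0,0,0.12;0,0,0,0,0,0.12;0,0,0,0,0,0.12' |sed -n 2,6p
python3 drive.py '0,0,0,0,0,0.12;0,0,0,0,0,0.12;0,0,0,0,0,0.12;0,0,0,0,0,0.12;0,0,0,0,0,0.12;0,0,0,0,0,0.12;0,0,0,0,0,0.12;0,0,0,0,0,0.12'|sed -n 3p
python3 drive.py '0,0,0,0,0,0.12;0,0,0,0,0,0.12;0,0,0,0,0,0.12;0,0,0,0,0,0.12;0,0,0,0,0,0.12;0,0,0,0,0,0.12;0,0,0,0,0,0.12;0,0,0,0,0,0.12'|sed -n 3p
python3 drive.py '0,0,0,0,0,0.12;0,0,0,0,0,0.12;0,0,0,0,0,0.12;0,0,0,0,0,0.12;0,0,0,0,0,0.12;0,0,0,0,0,0.12;0,0,0,0,0,0.12;0,0,0,0,0,0'|sed -n 3p
python3 go.py .6311 .1427 .289 .155
```

```text
tool_pos: [0.5025, -0.3494, 0.2014]
tool_rot: [-3.139, 0.002, -2.882]
contact_force: [0.1, 0.7, 0.4]
time: 50.35
tool_pos: [0.5017, -0.3493, 0.1999]
tool_rot: [-3.141, 0.0, -2.883]
contact_force: [-0.6, 0.8, 3.6]
opening: 0.0197
grip_force: 30.0
tool_pos: [0.5016, -0.3492, 0.2893]
tool_rot: [3.142, -0.0, 2.915]
contact_force: [-0.4, 0.3, -1.0]
opening: 0.0196
grip_force: 30.0
tool_rot: [-3.141, -0.001, 1.955]
tool_rot: [-3.141, -0.0, 0.995]
tool_rot: [-3.141, 0.001, 0.156]
pos [ 0.5016 -0.3493  0.289 ] rot [-3.141e+00  6.000e-04  1.563e-01] q [-0.73  0.6   1.43 -0.    1.11  0.68] F [-0.5 -0.4 -0.6] op 0.0197
first turn rz 0.0013 (alt -6.282 ) then move [ 0.2039 -0.4661 -0.    ]  | without turning [ 0.2045 -0.4658 -0.    ] dist 0.509
```

```bash
python3 drive.py '0.0157,-0.03585,0,0,0,0.001;0.0157,-0.03585,0,0,0,0;0.0157,-0.03585,0,0,0,0;0.0157,-0.03585,0,0,0,0;0.0157,-0.03585,0,0,0,0;0.0157,-0.03585,0,0,0,0;0.0157,-0.03585,0,0,0,0;0.0157,-0.03585,0,0,0,0'|sed -n 2p
python3 drive.py '0.0157,-0.03585,0,0,0,0;0.0157,-0.03585,0,0,0,0;0.0157,-0.03585,0,0,0,0;0.0157,-0.03585,0,0,0,0;0.0157,-0.03585,0,0,0,0;0,0,0.02,0,0,0;0,0,0.02,0,0,0;0,0,0,0,0,0'|sed -n 2p
python3 drive.py '0,0,0,0,0,0;0,0,0,0,0,0;0,0,0,0,0,0'|sed -n 2p
python3 go.py .6311 .1427 .226 .155
```

```text
tool_pos: [0.5802, -0.0443, 0.2893]
tool_pos: [0.6277, 0.1442, 0.2449]
tool_pos: [0.6296, 0.1427, 0.251]
pos [0.6296 0.1427 0.251 ] rot [ 3.1414e+00 -2.4000e-03  1.5970e-01] q [ 0.1   0.7   1.35 -0.    1.08  1.52] F [-0.5  0.1 -0.9] op 0.0198
first turn rz 0.0047 (alt -6.278 ) then move [0.0015 0.0003 0.025 ]  | without turning [0.0015 0.0003 0.025 ] dist 0.025
```

```bash
python3 drive.py '0.0015,0.0003,0.01,0,0,0.0045;0,0,0.01,0,0,0;0,0,0.004,0,0,0;0,0,0,0,0,0;0,0,0,0,0,0'|sed -n 2,4p
python3 go.py .6311 .1427 .218 .155
python3 drive.py '0,0,0.003,0,0,0;0,0,0.003,0,0,0;0,0,0.002,0,0,0;0,0,0,0,0,0'|sed -n 2,4p
```

```text
tool_pos: [0.6305, 0.1431, 0.2249]
tool_rot: [3.142, 0.001, 0.155]
contact_force: [-0.5, 0.5, -1.2]
pos [0.6305 0.1431 0.2249] rot [3.1415e+00 1.2000e-03 1.5510e-01] q [ 0.1   0.73  1.37 -0.    1.04  1.52] F [-0.5  0.5 -1.2] op 0.0197
first turn rz 0.0001 (alt -6.283 ) then move [0.0005 0.0005 0.0069]  | without turning [0.0005 0.0005 0.0069] dist 0.007
tool_pos: [0.6305, 0.1432, 0.217]
tool_rot: [3.142, 0.001, 0.155]
contact_force: [0.1, -0.1, -0.7]
```

```bash
python3 drive.py '0.0003,0.0003,0.003,0,0,0;0,0,0.003,0,0,0;0,0,0.003,0,0,0;0,0,0.001,0,0,0;0,0,0,0,0,0'|sed -n 2,4p
python3 drive.py '0,0,0.0005,0,0,0;0,0,0,0,0,0;0,0,0,0,0,0'|sed -n 2,4p
python3 drive.py '0,0,0,0,0,0;0,0,0,0,0,0;0,0,0,0,0,0;0,0,0,0,0,0;0,0,0,0,0,0;0,0,-0.035,0,0,0;0,0,-0.035,0,0,0;0,0,-0.02,0,0,0' 0.045|sed -n 2,4p
python3 drive.py '0,0,0,0,0,0.106;0,0,0,0,0,0.106;0,0,0,0,0,0.106;0,0,0,0,0,0.107;0,0,0,0,0,0;0,0,0,0,0,0' 0.05|sed -n 3p
python3 - <<'E'
from h import *; from cell import robot, workorder, read_camera
for n in("scene","top"):
    c=read_camera(n); np.savez(n+"12.npz",**c)
    for r in rivets(c,n):
        if len(r)==3: p=onz(c,r,.036);d=p[0]-p[2];print(n,p.mean(0),np.arctan2(d[1],d[0]))
E
python3 go.py .5153 -.4492 .27 -.27
```

```text
tool_pos: [0.6308, 0.143, 0.207]
tool_rot: [3.142, 0.001, 0.155]
contact_force: [0.8, -0.4, -0.9]
tool_pos: [0.631, 0.143, 0.2071]
tool_rot: [3.141, -0.0, 0.155]
contact_force: [0.7, 0.7, -0.4]
tool_pos: [0.6315, 0.1431, 0.3006]
tool_rot: [3.141, -0.004, 0.155]
contact_force: [0.7, 0.0, 0.3]
tool_rot: [3.141, 0.0, -0.267]
top [ 0.5311 -0.4576] -0.2681202145046959
pos [0.631 0.143 0.297] rot [ 3.1415  0.     -0.267 ] q [ 0.1   0.66  1.3  -0.    1.18  1.94] F [-0.1  0.1 -0.1] op 0.0503
first turn rz 0.003 (alt -6.28 ) then move [0.0465 0.6016 0.027 ]  | without turning [0.0447 0.6017 0.027 ] dist 0.604
```

Now the peeler (16 rows).

```bash
python3 drive.py '0.0029,0.0376,0.001,0,0,0.003;0.0029,0.0376,0.001,0,0,0;0.0029,0.0376,0.001,0,0,0;0.0029,0.0376,0.001,0,0,0;0.0029,0.0376,0.001,0,0,0;0.0029,0.0376,0.001,0,0,0;0.0029,0.0376,0.001,0,0,0;0.0029,0.0376,0.001,0,0,0'|sed -n 2p
python3 drive.py '0.0029,0.0376,0.002,0,0,0;0.0029,0.0376,0.002,0,0,0;0.0029,0.0376,0.002,0,0,0;0.0029,0.0376,0.002,0,0,0;0.0029,0.0376,0.002,0,0,0;0.0029,0.0376,0.002,0,0,0;0.0029,0.0376,0.002,0,0,0;0.0029,0.0376,0.002,0,0,0'|sed -n 2p
python3 drive.py '0,0,0,0,0,0;0,0,0,0,0,0;0,0,0,0,0,0;0,0,0,0,0,0'|sed -n 2p
python3 go.py .5153 -.4492 .199 -.27
```

```text
tool_pos: [0.5718, -0.1547, 0.2892]
tool_pos: [0.513, -0.4507, 0.273]
tool_pos: [0.5141, -0.4477, 0.2731]
pos [ 0.5141 -0.4477  0.2731] rot [-3.1411e+00  3.0000e-04 -2.7090e-01] q [-0.83  0.74  1.21  0.    1.19  1.01] F [0.8 0.4 0.2] op 0.0499
first turn rz -0.0009 (alt 6.282 ) then move [0.0016 0.0011 0.0741]  | without turning [0.0016 0.0011 0.0741] dist 0.074
```

```bash
python3 drive.py '0.0016,0.0011,0.032,0,0,0;0,0,0.032,0,0,0;0,0,0.0095,0,0,0;0,0,0,0,0,0;0,0,0,0,0,0;0,0,0,0,0,0'|sed -n 2,4p
python3 drive.py '0,0,0,0,0,0;0,0,0,0,0,0;0,0,0,0,0,0;0,0,0,0,0,0;0,0,0,0,0,0;0,0,0,0,0,0;0,0,0,0,0,0;0,0,0,0,0,0' 0.01 30
python3 drive.py '0,0,0,0,0,0;0,0,-0.03,0,0,0;0,0,-0.03,0,0,0;0,0,-0.03,0,0,0;0,0,0,0,0,-0.106;0,0,0,0,0,-0.106;0,0,0,0,0,-0.106;0,0,0,0,0,-0.107'|sed -n 2,6p
python3 go.py .6193 .2177 .285 .155
```

```text
tool_pos: [0.5157, -0.4504, 0.2018]
tool_rot: [3.14, -0.003, -0.272]
contact_force: [-0.2, 0.3, 0.8]
time: 60.12
tool_pos: [0.5149, -0.4505, 0.1999]
tool_rot: [3.141, -0.0, -0.273]
contact_force: [-0.7, 0.9, 2.1]
opening: 0.0198
grip_force: 30.0
tool_pos: [0.5148, -0.4502, 0.2892]
tool_rot: [-3.141, 0.0, 0.157]
contact_force: [-0.4, 0.3, -1.5]
opening: 0.0197
grip_force: 30.0
pos [ 0.5148 -0.4502  0.2892] rot [-3.141e+00  4.000e-04  1.574e-01] q [-0.83  0.73  1.18  0.    1.23  0.58] F [-0.4  0.3 -1.5] op 0.0197
first turn rz 0.0024 (alt -6.281 ) then move [ 0.2064 -0.6438  0.0042]  | without turning [ 0.2079 -0.6433  0.0042] dist 0.676
```

```bash
python3 drive.py '0.0115,-0.0358,0,0,0,0.002;0.0115,-0.0358,0,0,0,0;0.0115,-0.0358,0,0,0,0;0.0115,-0.0358,0,0,0,0;0.0115,-0.0358,0,0,0,0;0.0115,-0.0358,0,0,0,0;0.0115,-0.0358,0,0,0,0;0.0115,-0.0358,0,0,0,0'|sed -n 2p
python3 drive.py '0.0115,-0.0358,0,0,0,0;0.0115,-0.0358,0,0,0,0;0.0115,-0.0358,0,0,0,0;0.0115,-0.0358,0,0,0,0;0.0115,-0.0358,0,0,0,0;0.0115,-0.0358,0,0,0,0;0.0115,-0.0358,0,0,0,0;0.0115,-0.0358,0,0,0,0'|sed -n 2p
python3 drive.py '0.0115,-0.0358,0,0,0,0;0.0115,-0.0352,0,0,0,0;0,0,0.02,0,0,0;0,0,0.02,0,0,0;0,0,0,0,0,0;0,0,0,0,0,0;0,0,0,0,0,0;0,0,0,0,0,0'|sed -n 2p
python3 go.py .6187 .2176 .226 .155
```

```text
tool_pos: [0.5628, -0.1516, 0.2892]
tool_pos: [0.6109, 0.1455, 0.2891]
tool_pos: [0.6237, 0.2167, 0.251]
pos [0.6237 0.2167 0.251 ] rot [-3.1415e+00 -2.3000e-03  1.4920e-01] q [ 0.22  0.73  1.31 -0.    1.11  1.64] F [-0.1  1.1 -1.6] op 0.0198
first turn rz -0.0058 (alt 6.277 ) then move [-0.0048 -0.0017  0.025 ]  | without turning [-0.0048 -0.0017  0.025 ] dist 0.025
```

```bash
python3 drive.py '-0.0045,-0.0015,0.008,0,0,-0.005;0,0,0.008,0,0,0;0,0,0.006,0,0,0;0,0,0,0,0,0;0,0,0,0,0,0;0,0,0,0,0,0'|sed -n 2,4p
python3 go.py .6187 .2176 .218 .155
```

```text
tool_pos: [0.6187, 0.2179, 0.2275]
tool_rot: [3.142, -0.0, 0.155]
contact_force: [-0.2, 0.4, -1.2]
pos [0.6187 0.2179 0.2275] rot [ 3.1415e+00 -2.0000e-04  1.5500e-01] q [ 0.22  0.75  1.34 -0.    1.06  1.64] F [-0.2  0.4 -1.2] op 0.0198
first turn rz -0.0 (alt 6.283 ) then move [-0.      0.0003  0.0095]  | without turning [-0.      0.0003  0.0095] dist 0.01
```

```bash
python3 drive.py '0,0.0003,0.004,0,0,0;0,0,0.003,0,0,0;0,0,0.003,0,0,0;0,0,0,0,0,0'|sed -n 2,4p
python3 drive.py '0,0,0.003,0,0,0;0,0,0.003,0,0,0;0,0,0.003,0,0,0;0,0,0.0015,0,0,0;0,0,0,0,0,0;0,0,0,0,0,0'|sed -n 2,4p
python3 drive.py '0,0,0,0,0,0;0,0,0,0,0,0;0,0,0,0,0,0;0,0,0,0,0,0;0,0,0,0,0,0;0,0,-0.035,0,0,0;0,0,-0.035,0,0,0;0,0,-0.035,0,0,0' 0.045|sed -n 2,4p
python3 drive.py '-0.03,0.02,-0.01,0,0,0;-0.035,0.02,0,0,0,0;-0.035,0.02,0,0,0,0;-0.035,0.02,0,0,0,0;-0.035,0.02,0,0,0,0;0,0,0,0,0,0;0,0,0,0,0,0' |sed -n 2p
cat > chk.py <<'E'
from h import *; from cell import robot, workorder, read_camera; import sys
ex=np.array([.98801,.15438]);ey=np.array([-.15438,.98801]); O=np.array([.6005,.1763]); R=np.c_[ex,ey]
for n in("top","scene"):
    c=read_camera(n); np.savez(n+sys.argv[1]+".npz",**c); g=cv2.cvtColor(c["image"],cv2.COLOR_RGB2GRAY)
    for t,yc in(("knife",-.114),("wheel",-.038),("peeler",.038),("crinkle",.114)):
        out=[]
        for xr in(-.0076,.0184,.0444):
            u,v=proj(c,[*(O+R@[.025+xr,yc]),.042])[0]; 
            s=g[int(v)-2:int(v)+5,int(u)-2:int(u)+5].astype(float); j,i=np.unravel_index(s.argmax(),s.shape); v0,u0=int(v)-2+j,int(u)-2+i
            w=np.clip(g[v0-1:v0+2,u0-1:u0+2].astype(float)-35,0,None); yy,xx=np.mgrid[v0-1:v0+2,u0-1:u0+2]
            p=onz(c,((xx*w).sum()/w.sum(),(yy*w).sum()/w.sum()),.042)[0]-O; out+=[round(float(p@ex-.025)*1e3,1),round(float(p@ey-yc)*1e3,1),int(s.max())]
        print(n,t,out)
E
python3 chk.py 13
python3 - <<'E'
from h import *
a=cv2.resize(load("top13")["image"][140:270,155:305,::-1],None,fx=2.6,fy=2.6,interpolation=cv2.INTER_CUBIC);b=cv2.resize(load("scene13")["image"][200:360,285:465,::-1],None,fx=2.11,fy=2.11,interpolation=cv2.INTER_CUBIC)[:338]
cv2.imwrite("pics/p13.png",np.hstack([a[:337],b[:337]]))
E
```

```text
tool_pos: [0.6183, 0.2176, 0.2166]
tool_rot: [3.141, 0.001, 0.155]
contact_force: [0.4, -0.2, -0.8]
tool_pos: [0.6186, 0.2177, 0.2069]
tool_rot: [3.141, 0.0, 0.155]
contact_force: [-0.5, 0.4, -0.3]
tool_pos: [0.6184, 0.2176, 0.3128]
tool_rot: [3.141, 0.002, 0.155]
contact_force: [1.5, 0.1, 0.2]
tool_pos: [0.4647, 0.0917, 0.3225]
top knife [-8.9, -1.2, 109, 16.6, -1.2, 103, 42.8, -1.0, 108]
top wheel [-8.5, -1.4, 114, 17.0, -1.2, 123, 43.2, -1.0, 111]
top peeler [-10.0, -2.1, 117, 16.1, -1.3, 114, 42.2, -1.6, 120]
top crinkle [-10.2, -2.0, 85, 16.7, -1.7, 112, 42.4, -1.8, 113]
scene knife [-5.3, 1.7, 175, 20.9, 1.1, 164, 46.4, 1.4, 170]
scene wheel [-4.8, 0.8, 149, 21.7, 1.5, 180, 46.8, 1.6, 166]
scene peeler [-5.2, 0.7, 165, 21.0, 1.0, 172, 46.6, 1.4, 181]
scene crinkle [-5.7, 1.4, 191, 20.0, 1.2, 179, 46.5, 2.0, 167]
```

View pics/p13.png

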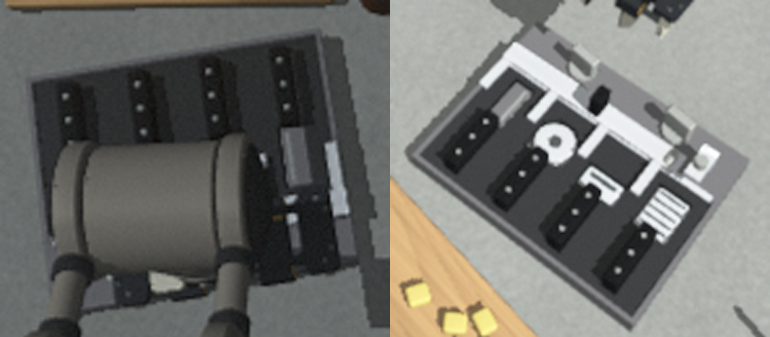

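The scene crop on the right shows all four tools seated in their own pockets. Their rivet positions agree to within about 1 mm with the nominal (18.4, 0) on the two-camera mean. Next is the lock bar.

```bash
python3 drive.py '0,0,0,0,0,-0.12;0,0,0,0,0,-0.12;0,0,0,0,0,-0.12;0,0,0,0,0,-0.12;0,0,0,0,0,-0.12;0,0,0,0,0,-0.12;0,0,0,0,0,-0.12;0,0,0,0,0,-0.12' 0.06 |sed -n 3p
python3 drive.py '0,0,0,0,0,-0.12;0,0,0,0,0,-0.12;0,0,0,0,0,-0.12;0,0,0,0,0,-0.12;0,0,0,0,0,-0.12;0,0,0,0,0,-0.012;0,0,0,0,0,0;0,0,0,0,0,0' |sed -n 2,3p
python3 go.py .515 .138 .28 1.726
```

```text
tool_rot: [3.141, -0.001, 1.122]
tool_pos: [0.4666, 0.093, 0.322]
tool_rot: [3.141, 0.0, 1.724]
pos [0.4666 0.093  0.322 ] rot [3.1412e+00 1.0000e-04 1.7244e+00] q [ 0.04  0.34  1.78 -0.    1.02 -0.12] F [ 0.   0.5 -0.5] op 0.0599
first turn rz -0.0016 (alt 6.282 ) then move [0.037  0.0547 0.042 ]  | without turning [0.0371 0.0547 0.042 ] dist 0.078
```

```bash
python3 drive.py '0.0185,0.0273,0.021,0,0,-0.001;0.0185,0.0273,0.021,0,0,0;0,0,0,0,0,0;0,0,0,0,0,0;0,0,0.03,0,0,0;0,0,0.028,0,0,0;0,0,0,0,0,0;0,0,0,0,0,0' |sed -n 2,4p
python3 go.py .515 .138 .221 1.726
python3 drive.py '0,0,0,0,0,0;0,0,0,0,0,0;0,0,0,0,0,0;0,0,0,0,0,0;0,0,0,0,0,0;0,0,0,0,0,0;0,0,0,0,0,0;0,0,0,0,0,0' 0.01 35
python3 drive.py '0.005,0,0,0,0,0;0.005,0,0,0,0,0;0.005,0,0,0,0,0;0.005,0,0,0,0,0;0,0,0,0,0,0' |sed -n 2,6p
```

```text
tool_pos: [0.5137, 0.1372, 0.2223]
tool_rot: [-3.14, 0.0, 1.727]
contact_force: [0.3, 0.8, 0.1]
pos [0.5137 0.1372 0.2223] rot [-3.1396e+00  1.0000e-04  1.7267e+00] q [ 0.12  0.57  1.73 -0.    0.85 -0.04] F [0.3 0.8 0.1] op 0.0602
first turn rz 0.0007 (alt -6.282 ) then move [0.0006 0.0014 0.0013]  | without turning [0.0006 0.0014 0.0013] dist 0.002
time: 68.13
tool_pos: [0.5152, 0.1378, 0.2227]
tool_rot: [3.138, 0.0, 1.728]
contact_force: [4.7, 1.0, 0.8]
opening: 0.0256
grip_force: 35.0
tool_pos: [0.5119, 0.1581, 0.2227]
tool_rot: [3.138, -0.0, 1.728]
contact_force: [5.6, 1.7, -0.3]
opening: 0.0256
grip_force: 35.0
```

```bash
python3 drive.py '0.004,0,0,0,0,0;0.004,0,0,0,0,0;0.003,0,0,0,0,0;0,0,0,0,0,0' |sed -n 2,4p
python3 drive.py '0.003,0,0,0,0,0;0.003,0,0,0,0,0;0,0,0,0,0,0' |sed -n 2,4p
python3 drive.py '0.003,0,0,0,0,0;0.002,0,0,0,0,0;0,0,0,0,0,0' |sed -n 2,4p
python3 drive.py '0.001,0,0,0,0,0;0,0,0,0,0,0' |sed -n 2,4p
```

```text
tool_pos: [0.5104, 0.168, 0.2226]
tool_rot: [3.138, 0.001, 1.728]
contact_force: [5.3, -0.3, 0.8]
tool_pos: [0.5094, 0.1743, 0.2226]
tool_rot: [3.138, -0.0, 1.728]
contact_force: [5.4, 3.8, 0.8]
tool_pos: [0.5086, 0.1794, 0.2226]
tool_rot: [3.138, 0.0, 1.728]
contact_force: [6.4, 1.6, -0.3]
tool_pos: [0.5086, 0.1796, 0.2226]
tool_rot: [3.138, 0.002, 1.728]
contact_force: [6.1, -3.8, 1.4]
```

The bar travelled 42.3 mm and now presses on its stop, so it is home. I'll release it, lift, and measure the bolt wings' angles.

```bash
python3 drive.py '0,0,0,0,0,0;0,0,0,0,0,0;0,0,0,0,0,0;0,0,0,0,0,0;0,0,-0.035,0,0,0;0,0,-0.035,0,0,0;0,0,-0.03,0,0,0;0,0,0,0,0,0' 0.05|sed -n 2,4p
python3 - <<'E'
from h import *
R=np.array([[.98801,-.15438],[.15438,.98801]]); O=np.array([.6005,.1763]); c=load("top0"); s=load("scene0")
tiles=[]
for n,yb in(("r",-.07),("l",.07)):
    b=O+R@[-.13,yb]; print(n,b,proj(c,[*b,.06]),proj(s,[*b,.06]))
    for k in(c,s):
        u,v=proj(k,[*b,.05])[0].round().astype(int); t=cv2.resize(k["image"][v-16:v+16,u-16:u+16,::-1],None,fx=12,fy=12,interpolation=cv2.INTER_CUBIC)
        for val,col in((.1,(0,0,255)),(.5,(0,255,0))):
            a=.155+np.pi/2-val; d=np.array([np.cos(a),np.sin(a)])*.019
            p=(proj(k,[[*(b-d),.06],[*(b+d),.06]])-[u-16,v-16]+.5)*12; cv2.line(t,tuple(map(int,p[0])),tuple(map(int,p[1])),col,1)
        tiles.append(cv2.resize(t,(300,300)))
cv2.imwrite("pics/bolts.png",np.vstack([np.hstack(tiles[:2]),np.hstack(tiles[2:])]))
E
```

```text
tool_pos: [0.5086, 0.1806, 0.3279]
tool_rot: [3.132, -0.0, 1.728]
contact_force: [1.8, -0.5, 0.5]
r [0.4829 0.0871] [[254.9914 235.2362]] [[377.8223 223.9982]]
l [0.4613 0.2254] [[201.896  244.4081]] [[423.2336 253.6467]]
```

View pics/bolts.png

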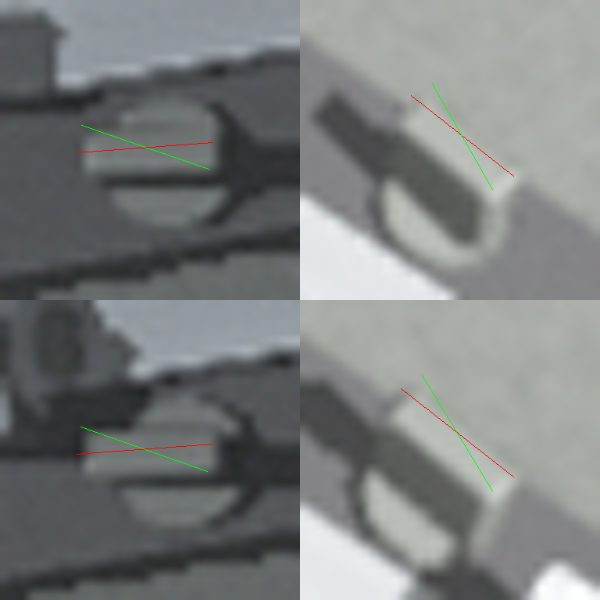

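Both wings sit just clockwise of the 0.1 rad line, at v ≈ 0.17. Right bolt first: grip across the wing with yaw 1.556 and the tips at 40 mm, above the bar.

```bash
python3 drive.py '0,0,0,0,0,0.085;0,0,0,0,0,0.087;0,0,0,0,0,0;0,0,0,0,0,0' 0.036|sed -n 2,3p
python3 go.py .4829 .0871 .26 1.556
```

```text
tool_pos: [0.5072, 0.1802, 0.3216]
tool_rot: [-3.141, 0.0, 1.559]
pos [0.5072 0.1802 0.3216] rot [-3.1406e+00  3.0000e-04  1.5588e+00] q [ 0.2   0.45  1.61 -0.    1.09  0.21] F [0.  0.2 0. ] op 0.0362
first turn rz 0.0028 (alt -6.28 ) then move [-0.0935 -0.0229  0.0616]  | without turning [-0.0934 -0.0232  0.0616] dist 0.114
```

```bash
python3 drive.py '-0.0312,-0.0077,0.015,0,0,0.0028;-0.0312,-0.0077,0.015,0,0,0;-0.0312,-0.0077,0.015,0,0,0;0,0,0,0,0,0;0,0,0,0,0,0;0,0,0,0,0,0;0,0,0,0,0,0' |sed -n 2,3p
python3 go.py .4829 .0871 .218 1.556
```

```text
tool_pos: [0.4833, 0.0876, 0.2775]
tool_rot: [3.14, -0.0, 1.555]
pos [0.4833 0.0876 0.2775] rot [ 3.1402e+00 -2.0000e-04  1.5549e+00] q [0.02 0.43 1.79 0.   0.92 0.04] F [-0.3  0.5  0.3] op 0.0359
first turn rz -0.0011 (alt 6.282 ) then move [-0.0005 -0.0004  0.0595]  | without turning [-0.0005 -0.0004  0.0595] dist 0.059
```

```bash
python3 drive.py '0,0,0.03,0,0,0;0,0,0.0295,0,0,0;0,0,0,0,0,0;0,0,0,0,0,0;0,0,0,0,0,0' |sed -n 2,4p
python3 drive.py '0,0,0,0,0,0;0,0,0,0,0,0;0,0,0,0,0,0;0,0,0,0,0,0;0,0,0,0,0,0;0,0,0,0,0,0' 0.005 15
python3 go.py .4829 .0871 .218 1.556
```

```text
tool_pos: [0.4835, 0.0875, 0.2187]
tool_rot: [3.14, -0.0, 1.555]
contact_force: [0.4, -1.1, 0.6]
time: 72.05
tool_pos: [0.4831, 0.0869, 0.2183]
tool_rot: [3.14, -0.0, 1.553]
contact_force: [-0.9, 0.9, 6.2]
opening: 0.0144
grip_force: 14.9
pos [0.4831 0.0869 0.2183] rot [ 3.1401e+00 -1.0000e-04  1.5531e+00] q [0.02 0.52 1.84 0.   0.77 0.04] F [-0.9  0.9  6.2] op 0.0144
first turn rz -0.0029 (alt 6.28 ) then move [ 0.0002 -0.0002  0.0003]  | without turning [ 0.0002 -0.0002  0.0003] dist 0.0
```

```bash
cat > t.py <<'E'
from cell import robot, workorder, read_camera
o=robot.observe(); print("yaw",o["tool_rot"][2].round(4),"v if 1.726-yaw",(1.726-o["tool_rot"][2]).round(3),"tz",o["torque"][2].round(3),"F",o["contact_force"].round(1),"op",round(o["opening"],4),"t",o["time"])
E
python3 drive.py '0,0,0,0,0,0.1;0,0,0,0,0,0.11;0,0,0,0,0,0.11;0,0,0,0,0,0.11;0,0,0,0,0,0.11;0,0,0,0,0,0.11;0,0,0,0,0,0' - 25 >/dev/null; python3 t.py
python3 drive.py '0,0,0,0,0,0.11;0,0,0,0,0,0.11;0,0,0,0,0,0.11;0,0,0,0,0,0.11;0,0,0,0,0,0.06;0,0,0,0,0,0;0,0,0,0,0,0' >/dev/null; python3 t.py
python3 drive.py '0,0,0,0,0,0.05;0,0,0,0,0,0;0,0,0,0,0,0' >/dev/null; python3 t.py
python3 drive.py '0,0,0,0,0,0.04;0,0,0,0,0,0;0,0,0,0,0,0' >/dev/null; python3 t.py
python3 drive.py '0,0,0,0,0,0.03;0,0,0,0,0,0;0,0,0,0,0,0' >/dev/null; python3 t.py
```

```text
yaw 0.8973 v if 1.726-yaw 0.829 tz -0.06 F [-0.1 -0.1  5.8] op 0.0137 t 72.6333
yaw 0.4029 v if 1.726-yaw 1.323 tz -0.022 F [-0.3 -0.7  6.7] op 0.0141 t 73.2167
yaw 0.353 v if 1.726-yaw 1.373 tz -0.026 F [ 0.2 -0.3  5.5] op 0.0133 t 73.4667
yaw 0.313 v if 1.726-yaw 1.413 tz -0.047 F [ 0.4 -1.   5.8] op 0.0138 t 73.7167
yaw 0.2831 v if 1.726-yaw 1.443 tz -0.059 F [-0.8 -0.2  5.6] op 0.0136 t 73.9667
```

```bash
python3 drive.py '0,0,0,0,0,0.04;0,0,0,0,0,0;0,0,0,0,0,0' >/dev/null; python3 t.py
python3 drive.py '0,0,0,0,0,0.03;0,0,0,0,0,0;0,0,0,0,0,0' >/dev/null; python3 t.py
python3 drive.py '0,0,0,0,0,0.03;0,0,0,0,0,0;0,0,0,0,0,0' >/dev/null; python3 t.py
python3 drive.py '0,0,0,0,0,0.02;0,0,0,0,0,0;0,0,0,0,0,0' >/dev/null; python3 t.py
```

```text
yaw 0.243 v if 1.726-yaw 1.483 tz -0.078 F [ 0.5 -1.1  5.2] op 0.0138 t 74.2167
yaw 0.2136 v if 1.726-yaw 1.512 tz 0.164 F [-0.7  0.1  6.2] op 0.0135 t 74.4667
yaw 0.1846 v if 1.726-yaw 1.541 tz 0.505 F [ 0.6 -0.   5.9] op 0.0141 t 74.7167
yaw 0.165 v if 1.726-yaw 1.561 tz 0.632 F [ 0.1 -0.   5.6] op 0.0149 t 74.9667
```

The right bolt is at its stop: torque jumped to 0.6 Nm at 1.5 rad. Ease off, release, and go to the left bolt.

```bash
python3 drive.py '0,0,0,0,0,-0.05;0,0,0,0,0,0;0,0,0,0,0,0' >/dev/null; python3 t.py
python3 drive.py '0,0,0,0,0,0;0,0,0,0,0,0;0,0,0,0,0,0;0,0,0,0,0,0;0,0,-0.03,0,0,0;0,0,-0.035,0,0,0;0,0,0,0,0,-0.12;0,0,0,0,0,-0.12' 0.036|sed -n 2,3p
python3 drive.py '0,0,0,0,0,-0.12;0,0,0,0,0,-0.12;0,0,0,0,0,-0.12;0,0,0,0,0,-0.12;0,0,0,0,0,-0.12;0,0,0,0,0,-0.12;0,0,0,0,0,-0.12;0,0,0,0,0,-0.12' |sed -n 3p
python3 drive.py '0,0,0,0,0,-0.12;0,0,0,0,0,-0.02;0,0,0,0,0,0;0,0,0,0,0,0' |sed -n 2,3p
python3 go.py .4613 .2254 .28 1.556
```

```text
yaw 0.2139 v if 1.726-yaw 1.512 tz 0.099 F [ 0.  -0.4  6.1] op 0.0136 t 75.2167
tool_pos: [0.4833, 0.087, 0.2845]
tool_rot: [3.14, -0.004, 0.459]
tool_rot: [-3.141, 0.0, 1.419]
tool_pos: [0.4828, 0.0869, 0.2824]
tool_rot: [-3.141, 0.0, 1.55]
pos [0.4828 0.0869 0.2824] rot [-3.1414e+00  1.0000e-04  1.5500e+00] q [ 0.02  0.42  1.79 -0.    0.94  0.04] F [-0.5  0.1 -0.5] op 0.0357
first turn rz -0.006 (alt 6.277 ) then move [ 0.1381 -0.0235  0.0024]  | without turning [ 0.138  -0.0244  0.0024] dist 0.14
```

```bash
python3 drive.py '0.0345,-0.006,0,0,0,-0.006;0.0345,-0.006,0,0,0,0;0.0345,-0.006,0,0,0,0;0.0345,-0.006,0,0,0,0;0,0,0,0,0,0;0,0,0,0,0,0;0,0,0,0,0,0;0,0,0,0,0,0' |sed -n 2,3p
python3 go.py .4613 .2254 .218 1.556
```

```text
tool_pos: [0.4608, 0.2243, 0.2824]
tool_rot: [-3.141, 0.0, 1.557]
pos [0.4608 0.2243 0.2824] rot [-3.1414e+00  4.0000e-04  1.5574e+00] q [ 0.3   0.45  1.73 -0.    0.96  0.32] F [-0.1 -0.   0.6] op 0.0361
first turn rz 0.0014 (alt -6.282 ) then move [0.0011 0.0005 0.0644]  | without turning [0.0011 0.0005 0.0644] dist 0.064
```

```bash
python3 drive.py '0.0005,0.0005,0.032,0,0,0;0,0,0.032,0,0,0;0,0,0,0,0,0;0,0,0,0,0,0;0,0,0,0,0,0' |sed -n 2,4p
python3 drive.py '0,0,0,0,0,0;0,0,0,0,0,0;0,0,0,0,0,0;0,0,0,0,0,0;0,0,0,0,0,0;0,0,0,0,0,0' 0.005 25
python3 drive.py '0,0,0,0,0,0.1;0,0,0,0,0,0.11;0,0,0,0,0,0.11;0,0,0,0,0,0.11;0,0,0,0,0,0.11;0,0,0,0,0,0.11;0,0,0,0,0,0'  >/dev/null; python3 t.py
python3 drive.py '0,0,0,0,0,0.11;0,0,0,0,0,0.11;0,0,0,0,0,0.11;0,0,0,0,0,0.11;0,0,0,0,0,0.11;0,0,0,0,0,0.06;0,0,0,0,0,0;0,0,0,0,0,0' >/dev/null; python3 t.py
python3 drive.py '0,0,0,0,0,0.06;0,0,0,0,0,0;0,0,0,0,0,0' >/dev/null; python3 t.py
python3 drive.py '0,0,0,0,0,0.03;0,0,0,0,0,0;0,0,0,0,0,0' >/dev/null; python3 t.py
```

```text
tool_pos: [0.4619, 0.2252, 0.2197]
tool_rot: [3.14, -0.0, 1.558]
contact_force: [0.7, -1.0, 0.2]
time: 78.47
tool_pos: [0.4613, 0.2258, 0.2194]
tool_rot: [3.14, -0.0, 1.559]
contact_force: [-1.2, -0.5, 6.1]
opening: 0.014
grip_force: 24.9
yaw 0.9037 v if 1.726-yaw 0.822 tz -0.012 F [ 0.2 -1.   5.1] op 0.0139 t 79.05
yaw 0.3001 v if 1.726-yaw 1.426 tz -0.052 F [ 2.4 -4.3  5.9] op 0.0139 t 79.7167
yaw 0.2401 v if 1.726-yaw 1.486 tz -0.054 F [ 2.6 -4.8  5.8] op 0.0136 t 79.9667
yaw 0.2109 v if 1.726-yaw 1.515 tz 0.218 F [ 1.6 -5.1  6.1] op 0.0136 t 80.2167
```

```bash
python3 drive.py '0,0,0,0,0,0.03;0,0,0,0,0,0;0,0,0,0,0,0' >/dev/null; python3 t.py
python3 drive.py '0,0,0,0,0,-0.03;0,0,0,0,0,0;0,0,0,0,0,0' >/dev/null; python3 t.py
python3 drive.py '0,0,0,0,0,0;0,0,0,0,0,0;0,0,0,0,0,0;0,0,-0.03,0,0,0;0,0,-0.035,0,0,0;0,0,-0.035,0,0,0;0,0,-0.03,0,0,0;0,0,0,0,0,0' 0.028|sed -n 2,4p
python3 drive.py '-0.03,0.03,-0.005,0,0,0;-0.03,0.03,-0.005,0,0,0;0,0.04,0,0,0,0;0,0.04,0,0,0,0;0,0.04,0,0,0,0;0,0.04,0,0,0,0;0,0.04,0,0,0,0;0,0.04,0,0,0,0' |sed -n 2p
python3 drive.py '0,0.04,0,0,0,0;0,0.04,0,0,0,0;0,0.04,0,0,0,0;0,0,0,0,0,0;0,0,0,0,0,0;0,0,0,0,0,0' |sed -n 1,4p
python3 chk.py 14
python3 - <<'E'
from h import *
a=cv2.resize(load("top14")["image"][140:270,155:305,::-1],None,fx=2.6,fy=2.6,interpolation=cv2.INTER_CUBIC);b=cv2.resize(load("scene14")["image"][200:360,285:465,::-1],None,fx=2.11,fy=2.11,interpolation=cv2.INTER_CUBIC)
cv2.imwrite("pics/p14.png",np.hstack([a[:337],b[:337]]))
E
```

```text
yaw 0.1818 v if 1.726-yaw 1.544 tz 0.514 F [ 1.8 -4.9  5.8] op 0.0143 t 80.4667
yaw 0.2112 v if 1.726-yaw 1.515 tz 0.205 F [ 2.  -4.5  6. ] op 0.014 t 80.7167
tool_pos: [0.4621, 0.2264, 0.3544]
tool_rot: [-3.14, -0.01, 0.21]
contact_force: [1.5, 0.2, 0.8]
tool_pos: [0.4657, -0.0802, 0.3578]
time: 82.55
tool_pos: [0.4905, -0.1954, 0.3574]
tool_rot: [-3.14, 0.001, 0.209]
contact_force: [-0.1, -0.2, -0.3]
top knife [-8.9, -1.2, 113, 16.7, -1.0, 104, 42.8, -1.0, 110]
top wheel [-8.5, -1.3, 116, 17.0, -1.2, 124, 43.1, -1.6, 113]
top peeler [-10.0, -2.1, 119, 16.2, -1.3, 114, 42.1, -1.5, 121]
top crinkle [-9.7, -1.7, 121, 16.8, -1.8, 115, 42.5, -1.8, 120]
scene knife [-5.3, 1.7, 177, 20.9, 1.1, 165, 46.4, 1.4, 169]
scene wheel [-4.8, 0.8, 150, 21.7, 1.5, 178, 46.7, 1.6, 167]
scene peeler [-5.2, 0.7, 164, 21.0, 1.0, 172, 46.6, 1.4, 180]
scene crinkle [-5.7, 1.4, 191, 20.0, 1.2, 180, 46.5, 2.0, 165]
```

View pics/p14.png

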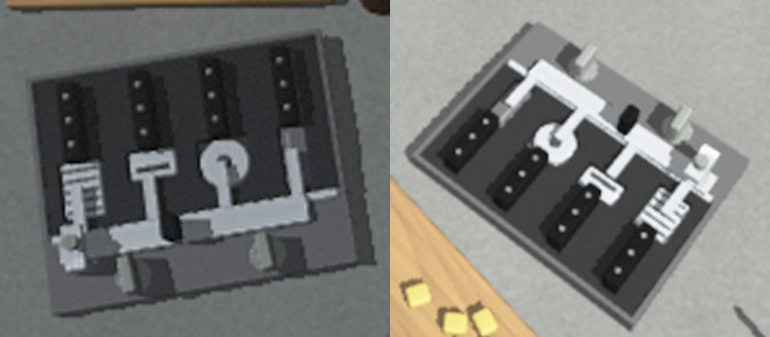

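Both views show the four tools in their pockets with the comb teeth over their heads. The bolt wings are turned about 90°, and nothing touches the gripper. Handing in.

```bash
python3 -c "
from cell import robot, workorder, read_camera; print(workorder.hand_in())"
```

```text
the job is handed in; nothing more can be done
None
```

The job is handed in at about 83 s of the 208 s limit, with no verdict returned: all four tools are seated in their pockets, the lock bar is home past its detent, both bolts are at their stops, and I saw no contact with the jar, bowl, ramekin or mill.

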